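# Load the meter calibration station

### The job

Load the calibration station: in the nest's pocket stack one meter squarely and right way up, first the orange back shell, then the grey spacer frame, then the black front panel with its dial on top, each flat on the one below and let go, and only then push the blue guard door shut until it snaps home on its catch. Stand every green battery stick that is on the bench end-down and fully home in a well of its own in the black cradle, before or after the rest as you like. Leave the carton, screwdriver, pliers, jar and flask where they are.

Things in the scene. Friction and masses are not known exactly. Their poses are not given: they have to be found in the camera images.
- nest: The fixed calibration nest: base plate 12 mm thick (own x -95..75, y -105..90 mm), open-topped pocket, blue guard door. Origin on the bench under the pocket's centre; x points away from the door, y runs along the pocket. Grey end walls (8 mm thick) at y +/-83 mm reach 72 mm above the bench, a low wall at x +71 mm reaches 48 mm; the door closes the side x -70 mm. No roof.
- pocket (a point): Centre of the pocket floor, 12 mm above the bench, axes as the nest. The pocket takes a 120 x 60 mm part, long side along nest y, with 2.5 mm play on every side. Stacked, the undersides of shell, spacer and panel lie 0, 22 and 36 mm above this point. From here to the shut door or the low wall is 66 mm along x.
- pocket_mouth (a point): Centre of the pocket's mouth, 54 mm above its floor. The pocket is framed by dark steel posts 6 mm thick, straight for 42 mm, then flaring outwards as a lead-in up to this height: on each long side (nest x +/-32.5 mm) two posts 24 mm long at y +/-43 mm with a 62 mm gap between them for a finger, and a post 34 mm long at each end (y +/-62.5 mm)
- shell: The orange back shell: an open tray, hollow side up, lying alone near the middle of the bench (the piled spares are not for use), 120 mm long (own x), 60 mm wide (own y), 22 mm high. Origin at the centre of its underside, z up. About 160 g. Either way round in length is fine.
- spacer: The grey spacer frame: an open rectangular frame with one crossbar, 120 mm long (own x), 60 mm wide (own y), 14 mm high. Origin at the centre of its underside. About 80 g. Either way round is fine.
- panel: The black front panel, lying alone near the middle of the bench (the piled spares are not for use): a plate 120 mm long (own x), 60 mm wide (own y), 14 mm thick, with a round dial 40 mm across and 16 mm high standing on top (18 mm off centre towards own -x) and a pale display. Origin at the centre of its underside, dial up. About 140 g. Either way round in length is fine.
- door (a joint): Opening of the blue guard door in rad about a vertical hinge: 0 shut, 1.3 wide open, opening away from the pocket (towards nest -x); starts at 0.5 to 0.85. It turns with slight friction and stays where left. From about 0.085 rad a spring catch resists (a push of about 12 N at the pad); past about 0.04 it snaps the door home to 0 and holds it.
- door_hinge (a point): A point on the door's hinge axis, 43 mm above the bench, at nest x = -70 mm, y = +78 mm. The point turns with the door: its -y axis points along the door panel from the hinge to the free edge (150 mm away), its -x axis is the outward normal of the face to push on.
- door_pad (a point): Centre of the black rubber push pad (40 x 34 mm, flush) on the door's outer face, 110 mm from the hinge, 46 mm above the bench. Axes as door_hinge (-x is the outward normal). The door panel is 8 mm thick and reaches from 14 to 72 mm above the bench.
- cradle: The black battery cradle, a fixed block 56 mm (own x) by 206 mm (own y) and 50 mm high with four square wells in a row along its y. Origin under its centre on the bench. Every well is 30 x 30 mm, square to the block, its floor 10 mm above the bench (40 mm deep), with a 3 mm chamfered mouth.
- cradle_hole0 (a point): Centre of the mouth of well 0 (50 mm above the bench), at cradle y = -75 mm.
- cradle_hole1 (a point): Centre of the mouth of well 1 (50 mm above the bench), at cradle y = -25 mm.
- cradle_hole2 (a point): Centre of the mouth of well 2 (50 mm above the bench), at cradle y = 25 mm.
- cradle_hole3 (a point): Centre of the mouth of well 3 (50 mm above the bench), at cradle y = 75 mm.
- stick0: A green battery stick with a white band: a square bar 26 x 26 mm and 95 mm long, standing on end on the bench. Origin at the centre of its lower end, z along it. About 90 g. Fits any well of the cradle with 2 mm play on every side; either end face turned any quarter turn fits. Seated, its origin is 10 mm above the bench. May be absent (2 to 4 are there).
- stick1: A green battery stick with a white band: a square bar 26 x 26 mm and 95 mm long, standing on end on the bench. Origin at the centre of its lower end, z along it. About 90 g. Fits any well of the cradle with 2 mm play on every side; either end face turned any quarter turn fits. Seated, its origin is 10 mm above the bench. May be absent (2 to 4 are there).
- stick2: A green battery stick with a white band: a square bar 26 x 26 mm and 95 mm long, standing on end on the bench. Origin at the centre of its lower end, z along it. About 90 g. Fits any well of the cradle with 2 mm play on every side; either end face turned any quarter turn fits. Seated, its origin is 10 mm above the bench. May be absent (2 to 4 are there).
- stick3: A green battery stick with a white band: a square bar 26 x 26 mm and 95 mm long, standing on end on the bench. Origin at the centre of its lower end, z along it. About 90 g. Fits any well of the cradle with 2 mm play on every side; either end face turned any quarter turn fits. Seated, its origin is 10 mm above the bench. May be absent (2 to 4 are there).
- carton: Bystander: a green carton 75 x 50 x 45 mm.
- screwdriver: Bystander: a screwdriver 170 mm long lying between the robot and the parts.
- pliers: Bystander: yellow-handled pliers 150 mm long lying flat.
- jar: Bystander: a white jar with a red cap, 56 mm across, 70 mm high.
- flask: Bystander: a green glass flask 64 mm across, 180 mm high.
Mind the look-alikes: they are no part of the job. There is more than one size of the spacer; the one meant has the size given above.

How it is judged:
On the way, in this order (a step that is already met when the one before it is completed fails the run):
1. the orange back shell lies squarely in the pocket, right way up and released (horizontal distance between shell and pocket below 0.005 m and z of shell in the frame of pocket between -0.004 and 0.003 m and angle between shell's own z axis and vertical below 0.06 rad and angle between the x axis of shell and the y axis of nest, either way round below 0.08 rad and contact force between the fingers and shell below 0.1 N), for 0.3 s.
2. the grey spacer frame lies squarely in the pocket on the shell, right way up and released (horizontal distance between spacer and pocket below 0.005 m and z of spacer in the frame of pocket between 0.018 and 0.025 m and angle between spacer's own z axis and vertical below 0.06 rad and angle between the x axis of spacer and the y axis of nest, either way round below 0.08 rad and contact force between the fingers and spacer below 0.1 N), for 0.3 s.
3. the black front panel lies squarely in the pocket on the spacer, right way up and released (horizontal distance between panel and pocket below 0.005 m and z of panel in the frame of pocket between 0.032 and 0.039 m and angle between panel's own z axis and vertical below 0.06 rad and angle between the x axis of panel and the y axis of nest, either way round below 0.08 rad and contact force between the fingers and panel below 0.1 N), for 0.3 s.
4. the guard door is pushed shut and sits on its catch, the stack still in place (value of joint door below 0.02 rad and horizontal distance between panel and pocket below 0.005 m and z of panel in the frame of pocket between 0.032 and 0.039 m and angle between panel's own z axis and vertical below 0.06 rad and angle between the x axis of panel and the y axis of nest, either way round below 0.08 rad), for 0.3 s.
At the end, for the whole second after the job is handed in: Parts stacked in the pocket within 5 mm of centre, 0.08 rad of square, 0.06 rad of level, heights to 3 mm; door within 0.02 rad of shut; every stick present upright in a well, within 8 mm of its centre and 4 mm of its floor; all at rest (all of step 4 and horizontal distance between each of shell, spacer and pocket below 0.005 m and z of shell in the frame of pocket between -0.004 and 0.003 m and angle between each of shell, spacer's own z axis and vertical below 0.06 rad and angle between the x axis of each of shell, spacer and the y axis of nest, either way round below 0.08 rad and linear speed of each of shell, spacer, panel, stick0, stick1, stick2, stick3 below 0.02 m/s and z of spacer in the frame of pocket between 0.018 and 0.025 m and (horizontal distance between stick0 and cradle_hole0 below 0.008 m or horizontal distance between stick0 and cradle_hole1 below 0.008 m or horizontal distance between stick0 and cradle_hole2 below 0.008 m or horizontal distance between stick0 and cradle_hole3 below 0.008 m) and z of stick0 in the frame of cradle between 0.005 and 0.014 m and angle between each of stick0, stick1, stick2, stick3's own z axis and vertical below 0.15 rad and (horizontal distance between stick1 and cradle_hole0 below 0.008 m or horizontal distance between stick1 and cradle_hole1 below 0.008 m or horizontal distance between stick1 and cradle_hole2 below 0.008 m or horizontal distance between stick1 and cradle_hole3 below 0.008 m) and z of stick1 in the frame of cradle between 0.005 and 0.014 m and (horizontal distance between stick2 and cradle_hole0 below 0.008 m or horizontal distance between stick2 and cradle_hole1 below 0.008 m or horizontal distance between stick2 and cradle_hole2 below 0.008 m or horizontal distance between stick2 and cradle_hole3 below 0.008 m) and z of stick2 in the frame of cradle between 0.005 and 0.014 m and (horizontal distance between stick3 and cradle_hole0 below 0.008 m or horizontal distance between stick3 and cradle_hole1 below 0.008 m or horizontal distance between stick3 and cradle_hole2 below 0.008 m or horizontal distance between stick3 and cradle_hole3 below 0.008 m) and z of stick3 in the frame of cradle between 0.005 and 0.014 m); the robot touches nothing.
It fails at once if a bystander (carton, screwdriver, pliers, jar, flask) is shifted by more than 40 mm (distance of any of carton, screwdriver, pliers, jar, flask from where it was at the start of the episode above 0.04 m).
Of stick0, stick1, stick2, stick3 only 2 to 4 are there at a start; the rules pass over those that are not, and their reading is None.
At some moment in a run one of shell, spacer, panel may be knocked a few centimetres aside while the robot is not near it.
It also fails if it takes over 210 s, if anything falls off the work surface, if the arm or the gripper's body presses on something with over 40 N, if the wrist force passes 120 N, or if a joint passes its speed limit or range.

### The arm

A 6-joint arm with a two-finger parallel gripper is mounted at the origin on the work surface. World frame = base frame: x ahead of the robot, y to its left, z up, the work surface at z = 0. Lengths are in m, angles in rad, forces in N, time in s.
With the tool pointing down it reaches from about 0.3 to 0.875 m from the base axis. Payload 6.4 kg.
Tool frame: the origin (TCP) lies on the centre line of the jaws, within the pads' length; the fingertips stand 8 mm ahead of it and the grasp point (between the pads) lies 11 mm behind it; z points along the fingers, y is the line along which they close (so a half turn about z gives the same grasp; the last joint's range is limited). The gripper opens to 85 mm and grips with 20 to 120 N. Pads are 22 mm wide; open, the fingers measure 114 mm over their backs; the gripper's body (76 mm by 85 mm) begins 54 mm behind the grasp point. The pads swing forward as they close: fully open they stand 13 mm farther back than shut.
Start: joints at [0.992, 0.181, 1.607, -0, 1.354, -0.206], TCP at [0.209, 0.536, 0.239] pointing down, gripper open.
Joint ranges: [-2.99, 2.99], [-0.89, 2.07], [0.3, 2.58], [-1.14, 4.28], [0, 2.63], [-3.12, 3.12]. Speed limits (rad/s): [2.57, 2.57, 3.01, 3.14, 3.14, 3.14].

### API

Orientations are given as a unit quaternion [w, x, y, z].
In Python, from bench import ctrl gives the robot as it stands.
- The arm moves only by the shell command python3 -m handwheel 'ROWS' [OPENING]. ROWS is JSON, a list that holds one entry, the list of rows, each a list of 4 numbers: the shift along the tool's x, y, z each as a share of 20 cm, from -1 to 1, then the turn about the tool's z as a share of 1.5 rad, from -1 to 1. In form: [[[x, y, z, twist], ...]]. A call has 1 to 10 rows; each row is the pose to reach, as a shift and turn from the pose commanded when the call began, along the tool's axes at that moment; what a row does not reach only later rows make up. A row lasts 1/8 s, in which the tool goes at most 62.5 mm and 10.7 degrees, less where a joint would pass 70% of its speed; a pose out of reach is approached as far as the arm can. A call with a number of a shift or a turn outside -1 to 1 is refused whole. A call with a gripper value outside its range is refused whole. OPENING is the finger opening in mm, from 0 to 85.4, set as the call begins (- or left out, the last holds). The fingers move at their own pace and stop on an object; the grip force is fixed at half the most. Time passes only in rows, so rows that repeat a pose let the fingers close. It gives the time, the measured TCP pose, the force, the opening and the grip force at its end, in the units of the state.
- ctrl.get_obs(): the state, without advancing time (a new reading comes with each control period).
- ctrl.camera(name): name is "side" or "top" or "wrist"; returns a dict with "color" (384x512x3 uint8, red, green, blue), "range_z" (384x512 float32, m along the optical axis (not along the pixel's ray), 0 where there is no reading), "K" (3x3 intrinsics, pixels), "pose" (4x4, takes a point from camera to world coordinates); the wrist camera has in their place "T_tool_cam" (4x4, takes a point from camera to tool coordinates, whose origin is the TCP and whose axes are the flange's). Camera axes: x right, y down, z forward; pixel columns grow to the right and rows downward; lengths in m; the calibration is good to about 2 mm. A picture is of the moment at which its call begins: read the wrist's pose just before it.
- ctrl.hand_in(): hands the job in; it is judged then, once.
The state is a dict: "time_s": time; "q": joint angles; "dq": joint speeds; "joint_efforts": joint torques, N m; "eef_pos": TCP position; "eef_rot": TCP orientation; "wrist_force": force on the tool from outside, world axes, zero at the start; "torque": the same for the moment, N m; "opening": opening from 0.0 (shut) to 1.0 (fully open); "grasp_force": force on a finger pad.
Only numpy, scipy, OpenCV 4.12 (cv2) and the standard library are available. Lean on these libraries where they do the work, as an engineer would, in place of code of your own. Each camera call takes 0.05 s, during which the arm holds its last target. There are 200 camera calls.

## Working session

There is one attempt and no reset: what is moved stays moved. The work goes in short steps, Python scripts to look and compute and a shell command to move; the robot and the scene stay as the last step left them, time stands still between calls to the robot, and variables do not carry over. Pictures are saved under pics/ and viewed, at most 14 in all, crops included, and the job is handed in when it is done.

```bash
mkdir -p pics; ls
cat > h.py <<'E'
import numpy as np, cv2
from bench import ctrl
def snap(n,name=None):
    o=ctrl.get_obs(); c=ctrl.camera(n)
    if n=='wrist':
        w,x,y,z=o['eef_rot']
        from scipy.spatial.transform import Rotation as R
        T=np.eye(4);T[:3,:3]=R.from_quat([x,y,z,w]).as_matrix();T[:3,3]=o['eef_pos']
        c['pose']=T@c['T_tool_cam']
    if name: cv2.imwrite(f'pics/{name}.png',c['color'][:,:,::-1])
    np.savez(f'{n}.npz',**{k:v for k,v in c.items() if isinstance(v,np.ndarray)})
    return c
def cloud(c):
    K=c['K'];P=c['pose'];r=c['range_z'];v,u=np.indices(r.shape)
    p=np.stack([(u-K[0,2])/K[0,0]*r,(v-K[1,2])/K[1,1]*r,r],-1)
    w=p@P[:3,:3].T+P[:3,3]; w[r==0]=np.nan
    return w
def ray(c,u,v,z):
    K=c['K'];P=c['pose'];d=P[:3,:3]@np.array([(u-K[0,2])/K[0,0],(v-K[1,2])/K[1,1],1])
    o=P[:3,3];return o+d*(z-o[2])/d[2]
E
python3 - <<'E'
from h import *
for n in('top','side'):
    c=snap(n,n+'0');print(n,c['K'].round(1).tolist(),c['pose'].round(3).tolist())
o=ctrl.get_obs();print(o)
a=cv2.imread('pics/top0.png');cv2.imwrite('pics/top0b.png',cv2.resize(a,(800,600)))
E
```

```text
pics
top [[479.2, 0.0, 250.6], [0.0, 479.2, 189.0], [0.0, 0.0, 1.0]] [[0.026, -0.994, 0.104, 0.396], [-1.0, -0.024, 0.019, 0.079], [-0.017, -0.104, -0.994, 1.361], [0.0, 0.0, 0.0, 1.0]]
side [[365.7, 0.0, 258.2], [0.0, 365.7, 190.5], [0.0, 0.0, 1.0]] [[0.718, -0.449, 0.532, 0.071], [-0.696, -0.466, 0.547, -0.4], [0.002, -0.763, -0.647, 0.655], [0.0, 0.0, 0.0, 1.0]]
{'time_s': 0.1, 'q': array([ 9.91677474e-01,  1.81464328e-01,  1.60792749e+00, -1.42051422e-05,
        1.35379076e+00, -2.06299135e-01]), 'dq': array([ 0.00106014, -0.00246886, -0.00234414, -0.00043006, -0.00058462,
        0.00157077]), 'joint_efforts': array([ 9.03137297e-04, -4.45873511e+01, -3.52238274e+01, -2.26061361e-04,
        4.04162274e-03,  1.03341421e-05]), 'eef_pos': array([0.20915223, 0.53508455, 0.23846618]), 'eef_rot': array([-2.97818200e-04,  1.85330585e-01,  9.82675909e-01, -7.37097583e-04]), 'wrist_force': array([ 0.86554179, -0.19717011, -1.02898906]), 'torque': array([-0.02435033,  0.05989485,  0.04409666]), 'grasp_force': 0.0, 'opening': 0.9983430589196103}
```

View pics/top0b.png

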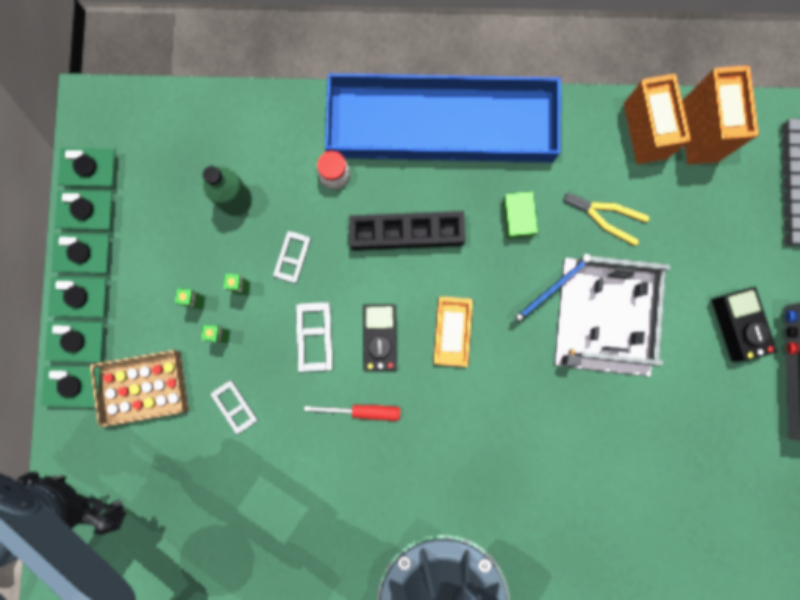

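View pics/side0.png

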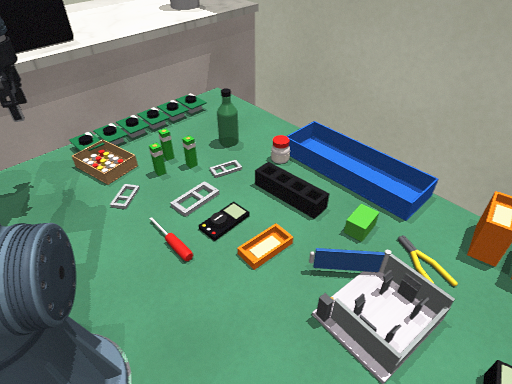

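Top view (800x600): sticks at (185,297), (233,282) and (211,333); three are present. Shell is at (453,332), panel at (380,337), cradle at (407,230), and the nest pocket at about (617,312) with the door hinge at (586,260).
Spacer candidates are the frames at (314,337), (292,256) and (233,407). The largest, (314,337), should be the 120x60 one; I'll check this with measured sizes and a crop.

```bash
cat > m.py <<'E'
from h import *
import sys
c=snap('top');W=cloud(c);img=c['color'];hsv=cv2.cvtColor(img,cv2.COLOR_RGB2HSV)
H,S,V=[hsv[...,i].astype(int) for i in range(3)];s=1/1.5625
def rect(mask,box,z,name):
    x0,y0,x1,y1=[int(b*s) for b in box];m=np.zeros(mask.shape,np.uint8);m[y0:y1,x0:x1]=mask[y0:y1,x0:x1]
    n,l,st,_=cv2.connectedComponentsWithStats(m)
    k=1+st[1:,4].argmax();q=(l==k)
    cn=cv2.findContours(q.astype(np.uint8),0,1)[0][0].reshape(-1,2)
    p=np.array([ray(c,u,v,z)[:2] for u,v in cn]);r=cv2.minAreaRect((p*1000).astype(np.float32))
    print(name,np.round(r[0],1),np.round(r[1],1),'ang',round(r[2],1),'zmed',np.nanmedian(W[q][:,2]).round(3),'z95',np.nanpercentile(W[q][:,2],95).round(3))
white=(S<50)&(V>140)
rect(white,(285,295,340,380),.014,'spacerA');rect(white,(265,225,318,290),.014,'spacerB');rect(white,(205,375,262,440),.014,'spacerC')
orange=(H>8)&(H<24)&(S>140)
rect(orange|((S<60)&(V>180)),(425,285,480,375),.022,'shell')
rect((V<75)|((S<60)&(V>140)),(355,295,402,377),.014,'panel')
rect(V<70,(340,200,475,260),.05,'cradle')
g=(H>40)&(H<68)&(S>120)&(V>130)
for i,b in enumerate([(170,280,200,312),(220,268,248,298),(197,318,226,348)]): rect(g,b,.095,f'stick{i}')
E
python3 m.py
python3 - <<'E'
from h import *
a=cv2.imread('pics/top0.png')[130:285,105:420]
b=cv2.imread('pics/top0.png')[150:260,330:440]
cv2.imwrite('pics/cropA.png',cv2.resize(a,None,fx=2.5,fy=2.5,interpolation=cv2.INTER_CUBIC))
cv2.imwrite('pics/cropN.png',cv2.resize(b,None,fx=5.4,fy=5.4,interpolation=cv2.INTER_CUBIC))
E
```

```text
spacerA [458.6 244.2] [124.2  63.6] ang 4.4 zmed 0.012 z95 0.018
spacerB [603.4 289.6] [46.4 90.1] ang 74.0 zmed 0.008 z95 0.013
spacerC [329.6 383.1] [90.2 46.7] ang 35.3 zmed 0.009 z95 0.014
shell [473.4  -4.7] [34.1 69.3] ang 86.9 zmed 0.006 z95 0.01
panel [497.3 127. ] [36.8 48. ] ang 1.4 zmed 0.015 z95 0.019
cradle [622.5  80.7] [ 11.4 199.8] ang 3.6 zmed 0.023 z95 0.049
stick0 [517.7 460.3] [24.2 26.7] ang 1.4 zmed 0.094 z95 0.098
stick1 [545.2 379.7] [27.2 24.1] ang 2.7 zmed 0.094 z95 0.098
stick2 [456.1 412.7] [26.6 24.4] ang 1.4 zmed 0.095 z95 0.099
```

View pics/cropA.png

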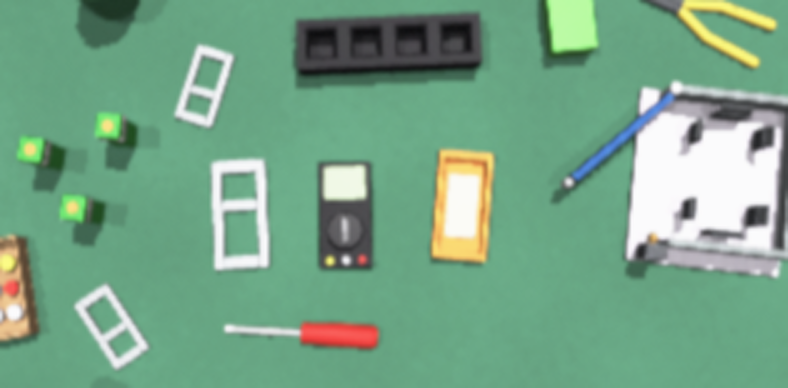

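View pics/cropN.png

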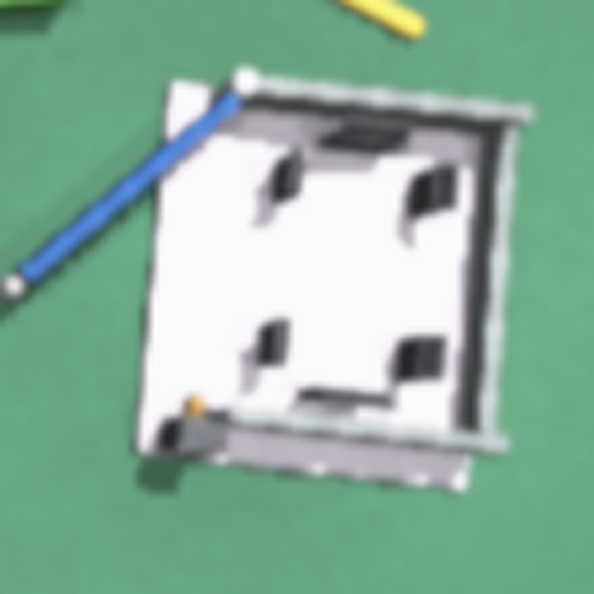

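cropA: the frame at (240,213) is the large one, measured 124x64 mm with edge blur, so it is the 120x60 spacer. The frames at (205,87) and (112,326) measure about 90x46 and are decoys. Panel (345,215) and shell (462,207) lie alone, and there are three sticks at left. cropN: the hinge is at (245,80), the pocket posts are around (350,270), the low wall is on the right (500) and the door opens to the left.

```bash
cat > m2.py <<'E'
from m import *
mat=np.median(img[int(440*s):int(480*s),int(500*s):int(700*s)].reshape(-1,3),0).astype(float)
print(mat)
hh=np.abs(H-int(np.median(H[int(440*s):int(480*s),int(500*s):int(700*s)])))
nm=(hh>10)|(S<50)
rect(nm|(V<70),(425,285,480,375),.022,'shell')
rect((V<85)&(S<120)|(S<50),(352,295,405,377),.014,'panel')
rect((W[...,2]>.042)&(W[...,2]<.06),(340,200,475,260),.05,'cradle')
rect((W[...,2]>.06)&(W[...,2]<.08),(590,245,680,300),.072,'wall+y')
rect((W[...,2]>.06)&(W[...,2]<.08),(590,325,680,380),.072,'wall-y')
rect((W[...,2]>.04)&(W[...,2]<.055)&(S<70)&(V>110),(640,265,680,360),.048,'low')
rect(white&(W[...,2]<.03),(550,245,680,380),.012,'plate')
rect((H>100)&(H<125)&(S>120),(505,245,600,330),.072,'door')
E
python3 m2.py | tail -9
cat > mv.py <<'E'
import sys
from h import *
from scipy.spatial.transform import Rotation as R
# usage: mv.py x y z psi_deg [more groups]: prints shares for chained calls from the present pose
o=ctrl.get_obs();w,x,y,z=o['eef_rot'];M=R.from_quat([x,y,z,w]).as_matrix()
p=np.array(o['eef_pos']);psi=np.arctan2(M[1,0],M[0,0]);print('now',p.round(4),np.degrees(psi).round(2),'tilt',np.degrees(np.arccos(-M[2,2])).round(2),'t',round(o['time_s'],1))
a=[float(v) for v in sys.argv[1:]]
for i in range(0,len(a),4):
    t=np.array(a[i:i+3])/1000;ps=np.radians(a[i+3]);ex=np.array([np.cos(psi),np.sin(psi),0]);ey=np.array([np.sin(psi),-np.cos(psi),0]);d=t-p
    tw=(psi-ps+np.pi)%(2*np.pi)-np.pi
    print(np.round([d@ex/.2,d@ey/.2,-d[2]/.2,tw/1.5],3),'rows>=%.1f'%max(np.linalg.norm(d)/.0625,abs(tw)/.187));p,psi=t,ps
E
python3 mv.py 545 380 200 92 545 380 80 92
```

```text
[104. 167. 133.]
shell [474.3  -5.7] [ 66. 128.] ang 86.8 zmed 0.006 z95 0.024
panel [460.9 124.7] [115.5  56.1] ang 1.7 zmed 0.015 z95 0.032
cradle [654.3  81.7] [ 57.7 205.8] ang 3.6 zmed 0.049 z95 0.054
wall+y [ 597.7 -305. ] [137.9  10.2] ang 85.1 zmed 0.07 z95 0.076
wall-y [ 432.8 -297.2] [122.9   8.6] ang 85.1 zmed 0.072 z95 0.075
low [ 511.3 -363.2] [  9.3 155.2] ang 85.0 zmed 0.047 z95 0.051
plate [ 504.  -277.3] [164.3 182.8] ang 85.2 zmed 0.011 z95 0.016
door [ 549.4 -174.4] [ 10.6 137.6] ang 41.3 zmed 0.071 z95 0.076
now [0.2092 0.5353 0.2387] 158.64 tilt 0.06 t 0.2
[-1.846 -0.111  0.194  0.775] rows>=6.2
[0.  0.  0.6 0. ] rows>=1.9
```

```bash
python3 -m handwheel '[[[-0.3,0,0.05,0],[-0.6,0,0.1,0],[-0.9,-0.05,0.15,0],[-0.92,-0.06,0.1,0]]]' 60
python3 -m handwheel '[[[-0.3,-0.02,0.02,0.12],[-0.6,-0.03,0.05,0.24],[-0.85,-0.04,0.1,0.37],[-0.926,-0.05,0.094,0.5],[-0.926,-0.05,0.094,0.62],[-0.926,-0.05,0.094,0.75],[-0.926,-0.05,0.094,0.775],[-0.926,-0.05,0.094,0.775]]]'
python3 mv.py 545 380 150 92 545 380 68 92
python3 - <<'E'
from h import *
c=snap('wrist','w1')
E
```

```text
time_s: 0.7
eef_pos: [0.3788, 0.4543, 0.2172]
eef_rot: [-0.001, 0.188, 0.982, -0.002]
wrist_force: [-0.6, 0.1, -0.5]
opening: 0.698
grasp_force: 0.0
time_s: 1.7
eef_pos: [0.5445, 0.3815, 0.2009]
eef_rot: [-0.0, 0.694, 0.72, 0.0]
wrist_force: [-0.4, -0.2, -0.2]
opening: 0.703
grasp_force: 0.0
now [0.5445 0.3815 0.2009] 92.12 tilt 0.02 t 1.7
[-0.007  0.002  0.254  0.001] rows>=0.8
[0.   0.   0.41 0.  ] rows>=1.3
```

View pics/w1.png

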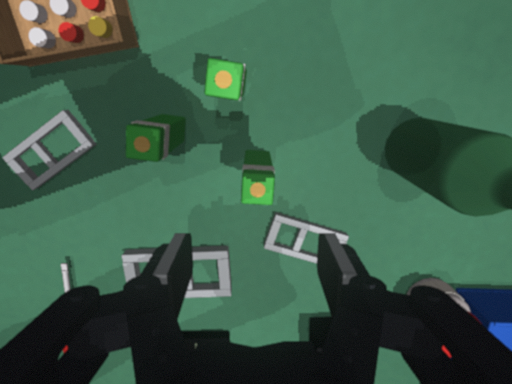

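The wrist view shows stick tops at (258,190), (225,80) and (145,143). I'll measure them here too.

```bash
cat > ws.py <<'E'
from h import *
c=snap('wrist');W=cloud(c);hsv=cv2.cvtColor(c['color'],cv2.COLOR_RGB2HSV)
m=((W[...,2]>.085)&(W[...,2]<.105)&(hsv[...,1]>90)).astype(np.uint8);m[240:]=0
n,l,st,ce=cv2.connectedComponentsWithStats(m)
for k in range(1,n):
    if st[k,4]<300: continue
    cn=max(cv2.findContours((l==k).astype(np.uint8),0,1)[0],key=len).reshape(-1,2)
    p=np.array([ray(c,u,v,.095)[:2] for u,v in cn])*1000;r=cv2.minAreaRect(p.astype(np.float32));print(ce[k].round(),np.round(r[0],1),np.round(r[1],1),round(r[2],1))
E
python3 ws.py
```

```text
[223.  78.] [520.3 460.3] [25.8 26. ] 83.5
[144. 142.] [460.9 412.5] [26.8 27.4] 84.8
[442. 157.] [691.6 406.3] [62.3 32.9] 72.9
[257. 187.] [547.5 380.3] [27.9 25.7] 88.6
```

```bash
python3 -m handwheel '[[[-0.007,0.007,0.3,0],[-0.007,0.007,0.6,0],[-0.007,0.007,0.665,0],[-0.007,0.007,0.665,0],[-0.007,0.007,0.665,0]]]'
python3 -m handwheel '[[[0,0,0,0],[0,0,0,0],[0,0,0,0],[0,0,0,0],[0,0,0,0]]]' 15
python3 -m handwheel '[[[0,0,-0.25,0],[0,0,-0.45,0],[0,0,-0.45,0],[0,0,-0.45,0]]]'
python3 mv.py 600 218 158 93 655.9 56.7 158 93.6 655.9 56.7 120 93.6 655.9 56.7 78 93.6
```

```text
time_s: 2.42
eef_pos: [0.5488, 0.3803, 0.0708]
eef_rot: [0.001, 0.694, 0.72, 0.002]
wrist_force: [0.4, 0.2, 0.1]
opening: 0.697
grasp_force: 0.0
time_s: 3.05
eef_pos: [0.5477, 0.3797, 0.0694]
eef_rot: [0.001, 0.694, 0.72, 0.001]
wrist_force: [-1.9, -0.7, 7.1]
opening: 0.3
grasp_force: 59.2
time_s: 3.55
eef_pos: [0.5461, 0.3789, 0.1567]
eef_rot: [-0.0, 0.694, 0.72, -0.001]
wrist_force: [0.4, 0.2, -0.6]
opening: 0.294
grasp_force: 58.6
now [0.5461 0.3789 0.1567] 92.03 tilt 0.07 t 3.5
[-0.814  0.241 -0.006 -0.011] rows>=2.7
[-0.82   0.237 -0.    -0.007] rows>=2.7
[0.   0.   0.19 0.  ] rows>=0.6
[0.   0.   0.21 0.  ] rows>=0.7
```

```bash
python3 -m handwheel '[[[-0.28,0.08,0,0],[-0.56,0.16,0,0],[-0.814,0.24,0,-0.011],[-0.814,0.24,0,-0.011]]]'
python3 -m handwheel '[[[-0.28,0.08,0,0],[-0.56,0.16,0,0],[-0.82,0.237,0,-0.007],[-0.82,0.237,0,-0.007],[-0.82,0.237,0,-0.007],[-0.82,0.237,0,-0.007]]]'
python3 mv.py 655.9 56.7 120 93.6 655.9 56.7 79 93.6
```

```text
time_s: 4.05
eef_pos: [0.6006, 0.2141, 0.1552]
eef_rot: [-0.001, 0.69, 0.724, -0.002]
wrist_force: [0.3, 0.6, -1.1]
opening: 0.299
grasp_force: 58.6
time_s: 4.8
eef_pos: [0.6554, 0.0588, 0.1567]
eef_rot: [-0.001, 0.684, 0.729, -0.0]
wrist_force: [0.5, -0.3, -1.3]
opening: 0.294
grasp_force: 58.7
now [0.6554 0.0588 0.1567] 93.69 tilt 0.1 t 4.8
[-0.011  0.002  0.183  0.001] rows>=0.6
[0.    0.    0.205 0.   ] rows>=0.7
```

Run:
```python
from h import *
c=snap('wrist','w2')
```

```text
(no output)
```

View pics/w2.png

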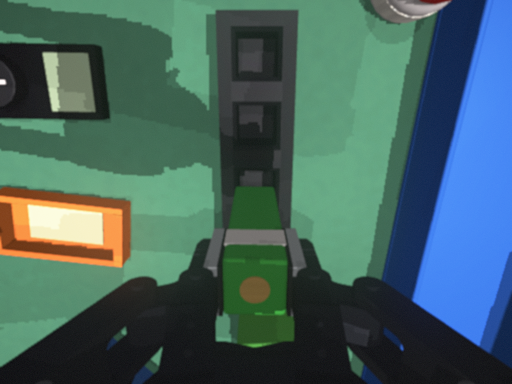

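The cradle wells appear at (256,53) and (257,118), with the held stick at (255,290). I'll measure the cradle from here.

```bash
cat > wc.py <<'E'
from h import *
d=np.load('wrist.npz');c={k:d[k] for k in d};W=cloud(c)*1000
m=((W[...,2]>44)&(W[...,2]<56)).astype(np.uint8);m[185:]=0;m[:,:190]=0;m[:,320:]=0
f=cv2.morphologyEx(m,cv2.MORPH_OPEN,np.ones((3,3)))
cs,h=cv2.findContours(f,cv2.RETR_CCOMP,1)
for q in cs:
    if cv2.contourArea(q)<600: continue
    p=np.array([ray(c,u,v,.05)[:2] for u,v in q.reshape(-1,2)])*1000;r=cv2.minAreaRect(p.astype(np.float32));print(q.reshape(-1,2).mean(0).round(),np.round(r[0],1),np.round(r[1],1),round(r[2],1))
E
python3 wc.py
```

```text
[257.  98.] [653.3 121.3] [ 56.  122.8] 3.7
[256. 125.] [654.6 105.8] [31.5 29.5] 3.7
[256.  54.] [651.  154.3] [30.6 31.4] 4.5
```

```bash
python3 -m handwheel '[[[-0.012,0.008,0.1,0],[-0.012,0.008,0.183,0],[-0.012,0.008,0.25,0],[-0.012,0.008,0.32,0],[-0.012,0.008,0.385,0],[-0.012,0.008,0.385,0]]]'
```

```text
time_s: 5.6
eef_pos: [0.6581, 0.0545, 0.0798]
eef_rot: [-0.0, 0.685, 0.729, -0.0]
wrist_force: [-1.0, 1.2, -0.2]
opening: 0.297
grasp_force: 58.9
```

```bash
python3 -m handwheel '[[[0,0,0,0],[0,0,0,0],[0,0,-0.15,0],[0,0,-0.4,0],[0,0,-0.5,0]]]' 55
python3 mv.py 590 235 175 90 519 460 175 86 519 460.3 68 86
```

```text
time_s: 6.22
eef_pos: [0.6599, 0.0545, 0.1845]
eef_rot: [0.002, 0.685, 0.729, 0.002]
wrist_force: [1.3, 0.3, 0.4]
opening: 0.645
grasp_force: 0.0
now [0.6599 0.0545 0.1845] 93.58 tilt 0.34 t 6.2
[ 0.923 -0.292  0.047  0.042] rows>=3.1
[ 1.125 -0.355 -0.     0.047] rows>=3.8
[ 0.001 -0.     0.535  0.   ] rows>=1.7
```

```bash
python3 -m handwheel '[[[0.25,-0.08,0,0],[0.5,-0.16,0,0],[0.75,-0.24,0,0.02],[1,-0.32,0.03,0.042],[1,-0.32,0.03,0.042]]]'
python3 mv.py 519 460 175 86 519 460.3 68 86
```

```text
time_s: 6.85
eef_pos: [0.5792, 0.2535, 0.1733]
eef_rot: [-0.001, 0.706, 0.709, -0.001]
wrist_force: [-0.1, -0.8, 0.1]
opening: 0.648
grasp_force: 0.0
now [0.5792 0.2535 0.1733] 90.25 tilt 0.14 t 6.8
[ 1.034 -0.296 -0.009  0.049] rows>=3.4
[ 0.001 -0.     0.535  0.   ] rows>=1.7
```

```bash
python3 -m handwheel '[[[0.28,-0.09,0,0],[0.56,-0.18,0,0],[0.84,-0.25,0,0.03],[1,-0.296,0,0.049],[1,-0.296,0,0.049],[1,-0.296,0,0.049]]]'
python3 mv.py 519 460.3 68 86
```

```text
time_s: 7.6
eef_pos: [0.5231, 0.449, 0.174]
eef_rot: [0.0, 0.733, 0.68, -0.0]
wrist_force: [-0.1, -0.5, -0.1]
opening: 0.646
grasp_force: 0.0
now [0.5231 0.449  0.174 ] 85.75 tilt 0.06 t 7.6
[ 0.055 -0.025  0.53  -0.003] rows>=1.7
```

```bash
python3 -m handwheel '[[[0.055,-0.025,0,0],[0.055,-0.025,0.25,0],[0.055,-0.025,0.5,0],[0.055,-0.025,0.53,0],[0.055,-0.025,0.53,0]]]'
python3 -m handwheel '[[[0,0,0,0],[0,0,0,0],[0,0,0,0],[0,0,0,0]]]' 15
python3 -m handwheel '[[[0,0,-0.25,0],[0,0,-0.45,0],[0,0,-0.45,0],[0,0,-0.45,0]]]'
python3 mv.py 576 296 158 89 630 150 158 92 653.6 106.2 158 93.6
```

```text
time_s: 8.22
eef_pos: [0.5192, 0.4616, 0.0695]
eef_rot: [0.0, 0.733, 0.68, 0.0]
wrist_force: [0.1, 0.5, 0.4]
opening: 0.642
grasp_force: 0.0
time_s: 8.72
eef_pos: [0.52, 0.4627, 0.0715]
eef_rot: [0.0, 0.733, 0.681, 0.002]
wrist_force: [-1.3, -0.0, 7.2]
opening: 0.296
grasp_force: 59.7
time_s: 9.22
eef_pos: [0.5181, 0.4614, 0.1584]
eef_rot: [-0.0, 0.733, 0.68, -0.0]
wrist_force: [-0.3, -0.2, -0.7]
opening: 0.291
grasp_force: 58.9
now [0.5181 0.4614 0.1584] 85.76 tilt 0.01 t 9.2
[-0.804  0.35   0.002 -0.038] rows>=2.8
[-0.725  0.283 -0.    -0.035] rows>=2.5
[-0.223  0.11  -0.    -0.019] rows>=0.8
```

```bash
python3 -m handwheel '[[[-0.27,0.12,0,0],[-0.54,0.24,0,-0.02],[-0.804,0.35,0,-0.038],[-0.804,0.35,0,-0.038]]]'
python3 -m handwheel '[[[-0.27,0.1,0,-0.01],[-0.54,0.2,0,-0.02],[-0.725,0.283,0,-0.035],[-0.725,0.283,0,-0.035],[-0.725,0.283,0,-0.035]]]'
python3 mv.py 653.6 106.2 158 93.6 653.6 106.2 81 93.6
```

```text
time_s: 9.72
eef_pos: [0.5769, 0.2917, 0.1565]
eef_rot: [-0.0, 0.715, 0.699, -0.002]
wrist_force: [0.1, 0.8, -1.4]
opening: 0.296
grasp_force: 59.0
time_s: 10.35
eef_pos: [0.6295, 0.1511, 0.1572]
eef_rot: [-0.001, 0.694, 0.72, -0.001]
wrist_force: [-0.0, -0.1, -0.2]
opening: 0.292
grasp_force: 59.0
now [0.6295 0.1511 0.1572] 92.04 tilt 0.14 t 10.3
[-0.229  0.113 -0.004 -0.018] rows>=0.8
[0.    0.    0.385 0.   ] rows>=1.2
```

```bash
python3 -m handwheel '[[[-0.12,0.06,0,-0.009],[-0.229,0.113,0,-0.018],[-0.229,0.113,0,-0.018],[-0.229,0.113,0,-0.018],[-0.229,0.113,0.1,-0.018],[-0.229,0.113,0.2,-0.018],[-0.229,0.113,0.28,-0.018],[-0.229,0.113,0.34,-0.018],[-0.229,0.113,0.38,-0.018],[-0.229,0.113,0.38,-0.018]]]'
python3 -m handwheel '[[[0,0,0,0],[0,0,0,0],[0,0,-0.15,0],[0,0,-0.4,0],[0,0,-0.5,0],[0,0,-0.5,0]]]' 55
python3 mv.py 560 270 175 88 480 400 175 86 458.5 412.6 175 86
```

```text
time_s: 11.6
eef_pos: [0.6547, 0.1055, 0.0822]
eef_rot: [-0.0, 0.685, 0.729, 0.0]
wrist_force: [0.7, 3.2, -2.0]
opening: 0.293
grasp_force: 58.7
time_s: 12.35
eef_pos: [0.6558, 0.1049, 0.1845]
eef_rot: [0.002, 0.685, 0.729, 0.001]
wrist_force: [0.3, -0.2, -0.6]
opening: 0.648
grasp_force: 0.0
now [0.6558 0.1049 0.1845] 93.57 tilt 0.23 t 12.3
[ 0.854 -0.427  0.047  0.065] rows>=3.1
[ 0.636 -0.422 -0.     0.023] rows>=2.4
[ 0.055 -0.112 -0.     0.   ] rows>=0.4
```

```bash
python3 -m handwheel '[[[0.28,-0.14,0,0],[0.56,-0.28,0,0.03],[0.854,-0.427,0.047,0.065],[0.854,-0.427,0.047,0.065]]]'
python3 -m handwheel '[[[0.25,-0.2,0,0],[0.5,-0.4,0,0.01],[0.691,-0.534,0,0.023],[0.691,-0.534,0,0.023],[0.691,-0.534,0,0.023]]]'
python3 mv.py 458.5 412.6 68 86; python3 ws.py
```

```text
time_s: 12.85
eef_pos: [0.5544, 0.2732, 0.1697]
eef_rot: [-0.002, 0.718, 0.696, -0.002]
wrist_force: [0.6, -0.6, -0.4]
opening: 0.64
grasp_force: 0.0
time_s: 13.48
eef_pos: [0.457, 0.4111, 0.1717]
eef_rot: [0.0, 0.731, 0.682, -0.001]
wrist_force: [-0.2, -0.7, 0.2]
opening: 0.643
grasp_force: 0.0
now [0.457  0.4111 0.1717] 86.03 tilt 0.13 t 13.5
[0.008 0.007 0.518 0.   ] rows>=1.7
[256. 195.] [459.  413.6] [28.2 25.7] 83.9
```

```bash
python3 -m handwheel '[[[0.01,0.01,0.2,0.02],[0.01,0.01,0.45,0.02],[0.01,0.01,0.515,0.02],[0.01,0.01,0.515,0.02],[0.01,0.01,0.515,0.02]]]'
python3 -m handwheel '[[[0,0,0,0],[0,0,0,0],[0,0,0,0],[0,0,0,0]]]' 15
python3 -m handwheel '[[[0,0,-0.25,0],[0,0,-0.45,0],[0,0,-0.45,0],[0,0,-0.45,0]]]'
python3 mv.py 550 285 160 89 630 180 160 92 650.3 155.5 160 93.8 650.3 155.5 81 93.8
```

```text
time_s: 14.15
eef_pos: [0.4607, 0.4145, 0.0723]
eef_rot: [0.0, 0.742, 0.671, 0.002]
wrist_force: [-0.2, -0.4, 0.9]
opening: 0.647
grasp_force: 0.0
time_s: 14.65
eef_pos: [0.4599, 0.4146, 0.0718]
eef_rot: [0.0, 0.741, 0.671, 0.001]
wrist_force: [-0.4, -1.1, 6.3]
opening: 0.298
grasp_force: 59.4
time_s: 15.15
eef_pos: [0.4584, 0.4137, 0.1594]
eef_rot: [-0.0, 0.741, 0.671, -0.001]
wrist_force: [0.2, 0.7, -0.3]
opening: 0.294
grasp_force: 59.3
now [0.4584 0.4137 0.1594] 84.31 tilt 0.06 t 15.2
[-0.595  0.52  -0.003 -0.055] rows>=2.5
[-0.518  0.409 -0.    -0.035] rows>=2.1
[-0.126  0.097 -0.    -0.021] rows>=0.5
[0.    0.    0.395 0.   ] rows>=1.3
```

```bash
python3 -m handwheel '[[[-0.2,0.18,0,0],[-0.4,0.36,0,-0.02],[-0.595,0.52,0,-0.055],[-0.595,0.52,0,-0.055]]]'
python3 -m handwheel '[[[-0.25,0.2,0,-0.01],[-0.45,0.36,0,-0.02],[-0.518,0.409,0,-0.035],[-0.518,0.409,0,-0.035],[-0.518,0.409,0,-0.035]]]'
python3 mv.py  650.3 155.5 160 93.8 650.3 155.5 81 93.8
```

```text
time_s: 15.65
eef_pos: [0.5515, 0.2817, 0.1578]
eef_rot: [-0.0, 0.715, 0.699, -0.002]
wrist_force: [-0.6, 0.7, 0.3]
opening: 0.295
grasp_force: 59.3
time_s: 16.27
eef_pos: [0.6293, 0.1816, 0.1589]
eef_rot: [-0.001, 0.694, 0.72, -0.001]
wrist_force: [-1.0, 0.1, -1.0]
opening: 0.295
grasp_force: 59.4
now [0.6293 0.1816 0.1589] 92.06 tilt 0.14 t 16.3
[-0.134  0.1   -0.005 -0.02 ] rows>=0.5
[0.    0.    0.395 0.   ] rows>=1.3
```

```bash
python3 -m handwheel '[[[-0.134,0.1,0,-0.02],[-0.134,0.1,0,-0.02],[-0.134,0.1,0,-0.02],[-0.134,0.1,0.1,-0.02],[-0.134,0.1,0.2,-0.02],[-0.134,0.1,0.28,-0.02],[-0.134,0.1,0.34,-0.02],[-0.134,0.1,0.385,-0.02],[-0.134,0.1,0.385,-0.02]]]'
python3 -m handwheel '[[[0,0,0,0],[0,0,0,0],[0,0,-0.15,0],[0,0,-0.4,0],[0,0,-0.65,0],[0,0,-0.7,0]]]' 85
python3 mv.py 564 75 220 135 474 -6 200 176.8
```

```text
time_s: 17.4
eef_pos: [0.653, 0.1618, 0.0943]
eef_rot: [-0.001, 0.683, 0.731, 0.005]
wrist_force: [-25.5, 19.7, 63.4]
opening: 0.296
grasp_force: 81.1
time_s: 18.15
eef_pos: [0.6534, 0.1539, 0.2259]
eef_rot: [0.002, 0.684, 0.73, 0.002]
wrist_force: [0.0, 0.1, -0.7]
opening: 0.993
grasp_force: 0.0
now [0.6534 0.1539 0.2259] 93.72 tilt 0.29 t 18.1
[-0.365 -0.472  0.03  -0.48 ] rows>=3.9
[ 0.032 -0.605  0.1   -0.486] rows>=3.9
```

The last stick jammed on the way in, so I'll look.

Run:
```python
from h import *
c=snap('wrist','w3');t=snap('top')
i=cv2.resize(t['color'][120:180,205:320,::-1],None,fx=4.45,fy=4.45,interpolation=cv2.INTER_CUBIC)
a=cv2.resize(c['color'][:,:,::-1],(512,384))
b=np.zeros((384+i.shape[0],512,3),np.uint8);b[:384]=a;b[384:,:i.shape[1]]=i[:,:512];cv2.imwrite('pics/w3b.png',b[:600]);print(b.shape)
```

```text
(651, 512, 3)
```

View pics/w3b.png

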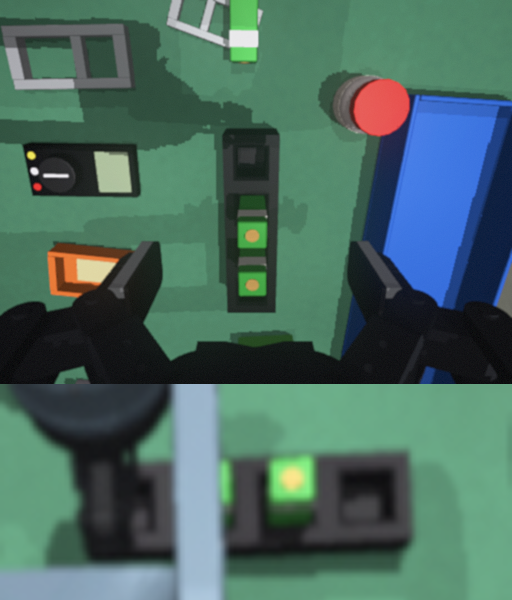

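The third stick was not home and has fallen; it lies at wrist pixel (245,30). Both other sticks stand in their wells at (252,235) and (252,285). Next I'll locate the fallen stick and check the seating heights.

```bash
python3 - <<'E'
from h import *
d=np.load('wrist.npz');c={k:d[k] for k in d};W=cloud(c)*1000
print(ray(c,243,58,.026)*1000,ray(c,243,2,.026)*1000, [W[y,x].round() for x,y in((252,235),(252,285),(245,50),(245,20),(232,30),(258,30))])
E
python3 mv.py 610 230 220 110
```

```text
[637.48927398 253.26770019  26.        ] [634.87743825 301.6646282   26.        ] [array([656., 104., 106.]), array([659.,  53., 105.]), array([639., 260.,  35.]), array([638., 285.,  35.]), array([626., 276.,  36.]), array([651., 283.,  -1.])]
now [0.6519 0.1539 0.2229] 93.73 tilt 0.03 t 18.2
[ 0.393 -0.185  0.015 -0.189] rows>=1.5
```

```bash
python3 -m handwheel '[[[0.3,-0.1,0,0],[0.5,-0.185,0,0],[0.5,-0.185,0,0],[0.5,-0.185,0,0]]]'
python3 - <<'E'
from h import *
snap('wrist','w4')
c=snap('top','t4');W=cloud(c);hsv=cv2.cvtColor(c['color'],cv2.COLOR_RGB2HSV)
E
```

```text
time_s: 18.75
eef_pos: [0.6073, 0.2511, 0.2205]
eef_rot: [-0.001, 0.683, 0.73, -0.002]
wrist_force: [0.1, -0.1, 0.0]
opening: 0.995
grasp_force: 0.0
```

View pics/w4.png

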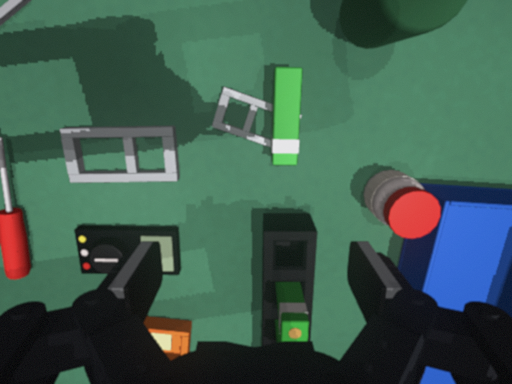

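The stick lies at wrist (286,115) along image vertical, resting partly on the small decoy frame at (245,115).

```bash
cat > wl.py <<'E'
from h import *
d=np.load('wrist.npz');c={k:d[k] for k in d};W=cloud(c)*1000;hsv=cv2.cvtColor(c['color'],cv2.COLOR_RGB2HSV)
import sys
x0,y0,x1,y1=map(int,sys.argv[1:5])
m=np.zeros(hsv.shape[:2],np.uint8);m[y0:y1,x0:x1]=((W[...,2]>15)&(W[...,2]<60))[y0:y1,x0:x1]
p=W[m>0];A=np.c_[p[:,:2],np.ones(len(p))];co=np.linalg.lstsq(A,p[:,2],rcond=None)[0]
r=cv2.minAreaRect(p[:,:2].astype(np.float32));print(len(p),np.round(r[0],1),np.round(r[1],1),round(r[2],1),'slope',co[:2].round(3),'zmed',np.median(p[:,2]).round(1))
E
python3 wl.py 265 60 310 170; python3 mv.py 640 300 150 90
```

```text
2681 [635.5 297.4] [26.4 93.8] 3.1 slope [0.075 0.003] zmed 36.0
now [0.6082 0.2503 0.2215] 93.68 tilt 0.13 t 18.9
[0.238 0.175 0.358 0.043] rows>=1.5
```

```bash
python3 -m handwheel '[[[0.238,0.125,0.1,0.01],[0.238,0.125,0.3,0.01],[0.238,0.125,0.6,0.01],[0.238,0.125,0.9,0.01],[0.238,0.125,1,0.01],[0.238,0.125,1,0.01]]]' 60
python3 -m handwheel '[[[0,0,0,0],[0,0,0,0],[0,0,0,0],[0,0,0,0]]]' 15
python3 -m handwheel '[[[0,0,-0.2,0],[0,0,-0.4,0],[0,0,-0.4,0]]]'
python3 mv.py 650 222 97 93.6 650 222 77 93.6
python3 - <<'E'
from h import *
snap('wrist','w5')
E
```

```text
time_s: 19.6
eef_pos: [0.6297, 0.2997, 0.0219]
eef_rot: [-0.001, 0.689, 0.724, -0.001]
wrist_force: [-0.2, 0.2, 0.7]
opening: 0.703
grasp_force: 0.0
time_s: 20.1
eef_pos: [0.6325, 0.3014, 0.0267]
eef_rot: [0.002, 0.689, 0.725, 0.003]
wrist_force: [-0.2, -0.6, 6.7]
opening: 0.284
grasp_force: 59.7
time_s: 20.48
eef_pos: [0.6334, 0.3018, 0.1093]
eef_rot: [0.003, 0.689, 0.725, 0.004]
wrist_force: [0.6, -0.5, -0.2]
opening: 0.287
grasp_force: 59.2
now [0.6334 0.3018 0.1093] 92.91 tilt 0.58 t 20.5
[-0.403  0.063  0.062 -0.008] rows>=1.3
[0.  0.  0.1 0. ] rows>=0.3
```

View pics/w5.png

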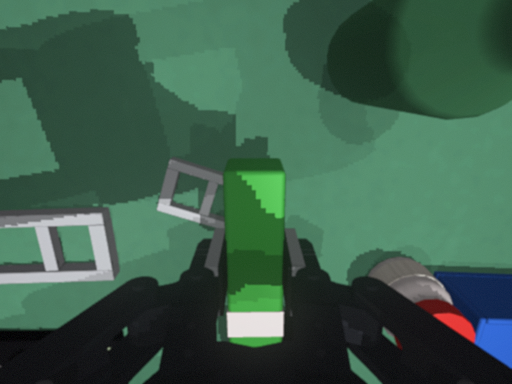

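```bash
python3 -m handwheel '[[[-0.2,0.03,0,0],[-0.4,0.06,0,-0.008],[-0.4,0.06,0,-0.008],[-0.4,0.06,0,-0.008]]]'
python3 - <<'E'
from h import *
c=snap('wrist');W=cloud(c)*1000
print(np.nanmedian(W[200:270,240:270].reshape(-1,3),0),W[180,255],W[320,255])
E
python3 mv.py 649 222 90 93.6
```

```text
time_s: 21.02
eef_pos: [0.6452, 0.2214, 0.102]
eef_rot: [-0.001, 0.685, 0.729, -0.001]
wrist_force: [-0.2, 0.1, 0.1]
opening: 0.289
grasp_force: 59.1
[645.02898347 236.30332496 111.25328987] [643.70769135 260.84805784 111.78375283] [647.95705296 192.43606412 111.89944867]
now [0.6452 0.2219 0.1022] 93.59 tilt 0.09 t 21.1
[-0.001  0.019  0.061 -0.   ] rows>=0.2
```

```bash
python3 -m handwheel '[[[0,0.015,0.1,0],[0,0.015,0.17,0],[0,0.015,0.2,0],[0,0.015,0.23,0],[0,0.015,0.23,0]]]'
python3 - <<'E'
from h import *
c=snap('wrist');W=cloud(c)*1000
print(W[200,255],W[260,255],W[320,255])
E
python3 mv.py 648 210 47 93.6 648 199 52 93.6 648 195.5 54 93.6
```

```text
time_s: 21.7
eef_pos: [0.6493, 0.2245, 0.0584]
eef_rot: [-0.001, 0.684, 0.729, 0.002]
wrist_force: [-3.1, 8.6, 9.7]
opening: 0.29
grasp_force: 62.9
[648.35186902 253.81864077  64.15938459] [650.01989176 227.50785974  68.58352981] [651.75480275 200.11873468  73.63263953]
now [0.6493 0.2246 0.0584] 93.65 tilt 0.21 t 21.8
[-0.072 -0.011  0.057  0.001] rows>=0.3
[-0.055 -0.003 -0.025  0.   ] rows>=0.2
[-0.017 -0.001 -0.01   0.   ] rows>=0.1
```

Pivoting works: it has tilted about 10° at about 13 N. I'll continue.

```bash
python3 -m handwheel '[[[-0.02,0,0.03,0],[-0.05,0,0.055,0],[-0.075,0,0.065,0],[-0.075,0,0.065,0]]]'
python3 -m handwheel '[[[-0.02,0,-0.01,0],[-0.04,0,-0.02,0],[-0.055,0,-0.025,0],[-0.055,0,-0.025,0]]]'
python3 mv.py 648 199 52 93.6 648 195.5 54 93.6
python3 - <<'E'
from h import *
snap('side','s6');snap('wrist','w6')
E
```

```text
time_s: 22.25
eef_pos: [0.6538, 0.2157, 0.0506]
eef_rot: [0.0, 0.684, 0.73, 0.008]
wrist_force: [-2.2, 26.5, 26.5]
opening: 0.289
grasp_force: 72.5
time_s: 22.75
eef_pos: [0.6543, 0.204, 0.0553]
eef_rot: [0.0, 0.684, 0.73, 0.008]
wrist_force: [-4.0, 25.4, 25.2]
opening: 0.288
grasp_force: 72.2
now [0.6543 0.204  0.0553] 93.72 tilt 0.89 t 22.8
[-0.023 -0.033  0.016  0.001] rows>=0.1
[-0.017 -0.001 -0.01   0.   ] rows>=0.1
```

View pics/s6.png

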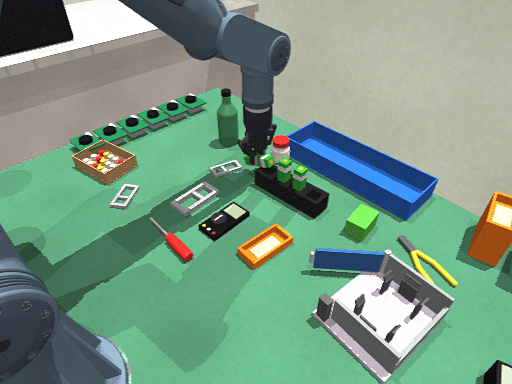

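```bash
cat > sl.py <<'E'
from h import *
c=snap('wrist');W=cloud(c)*1000
col=c['color'];hsv=cv2.cvtColor(col,cv2.COLOR_RGB2HSV)
for v in range(150,384,20): print(v,W[v,255].round(),col[v,255])
E
python3 sl.py
```

```text
150 [653. 243.   0.] [54 86 68]
170 [653. 244.  53.] [ 77 178  80]
190 [653. 236.  57.] [ 73 168  74]
210 [654. 228.  59.] [ 50 115  53]
230 [654. 220.  63.] [ 50 115  51]
250 [655. 212.  66.] [ 48 112  49]
270 [655. 205.  70.] [33 82 34]
290 [656. 196.  72.] [40 84 40]
310 [656. 188.  75.] [ 79 162  79]
330 [657. 180.  77.] [232 226 226]
350 [654. 213. 123.] [30 31 31]
370 [654. 215. 130.] [23 24 25]
```

```bash
python3 -m handwheel '[[[0.01,0,0.02,0],[0.01,0,0.04,0],[0.01,0,0.06,0],[0.01,0,0.06,0]]]'
python3 -m handwheel '[[[0,0,0.02,0],[0,0,0.04,0],[0,0,0.06,0],[0,0,0.06,0]]]'
python3 sl.py
```

```text
time_s: 23.4
eef_pos: [0.6547, 0.2047, 0.0456]
eef_rot: [0.001, 0.684, 0.73, 0.007]
wrist_force: [-10.5, 19.3, 39.3]
opening: 0.29
grasp_force: 91.7
time_s: 23.9
eef_pos: [0.6588, 0.2053, 0.0352]
eef_rot: [0.004, 0.684, 0.73, 0.011]
wrist_force: [0.2, 22.4, 35.5]
opening: 0.287
grasp_force: 110.6
150 [658. 248.   0.] [ 83 136 106]
170 [658. 242.  20.] [ 55 136  57]
190 [658. 235.  30.] [ 55 139  57]
210 [658. 228.  37.] [ 40 101  41]
230 [658. 222.  44.] [ 43 102  44]
250 [659. 216.  51.] [39 99 40]
270 [659. 210.  57.] [33 79 33]
290 [659. 206.  63.] [32 77 32]
310 [659. 201.  69.] [30 76 30]
330 [659. 197.  75.] [111 105 105]
350 [657. 215. 103.] [22 23 24]
370 [657. 216. 110.] [20 20 22]
```

The stick now leans about 50° against the cradle end with its foot on the bench. I'll release it and push its foot in towards the wall.

```bash
python3 -m handwheel '[[[0,0,0,0],[0,0,0,0],[0,0,-0.1,0],[0,0,-0.35,0],[0,0,-0.6,0],[0.1,0,-0.6,0],[0.25,0,-0.6,0],[0.25,0,-0.6,0],[0.25,0,-0.6,0]]]' 50
python3 - <<'E'
from h import *
c=snap('wrist','w7')
E
python3 mv.py 652 255 60 93.6
```

```text
time_s: 25.08
eef_pos: [0.6467, 0.2471, 0.1439]
eef_rot: [-0.0, 0.685, 0.729, -0.001]
wrist_force: [-0.2, -0.6, -0.5]
opening: 0.588
grasp_force: 0.0
now [0.647  0.2468 0.1441] 93.56 tilt 0.1 t 25.1
[ 0.039  0.028  0.421 -0.001] rows>=1.4
```

View pics/w7.png

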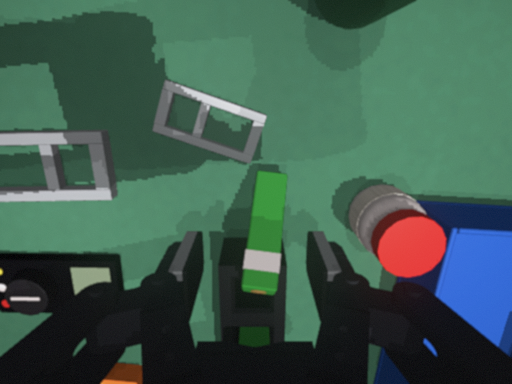

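The stick leans with its foot at (270,180) and its top over the cradle at (260,285). I'll measure it.

```bash
python3 - <<'E'
from h import *
d=np.load('wrist.npz');c={k:d[k] for k in d};W=cloud(c)*1000
for v in range(165,300,15): print(v,[W[v,x].round().astype(int).tolist() for x in (258,264,270,278)])
E
python3 mv.py 655 268 60 93.6
```

```text
165 [[650, 254, 0], [655, 255, 1], [660, 255, 0], [668, 256, 1]]
180 [[650, 248, 26], [655, 249, 26], [660, 248, 24], [666, 249, 25]]
195 [[651, 238, 35], [655, 239, 35], [660, 239, 35], [667, 239, 35]]
210 [[651, 230, 45], [656, 229, 43], [661, 229, 43], [667, 230, 43]]
225 [[652, 220, 51], [656, 221, 53], [661, 221, 52], [667, 220, 51]]
240 [[652, 211, 59], [657, 211, 60], [661, 212, 59], [667, 212, 60]]
255 [[653, 203, 68], [657, 203, 67], [661, 204, 68], [667, 204, 68]]
270 [[653, 195, 75], [657, 195, 75], [662, 196, 76], [668, 195, 74]]
285 [[653, 187, 82], [658, 187, 82], [662, 188, 82], [672, 166, 51]]
now [0.647  0.2468 0.1441] 93.56 tilt 0.1 t 25.1
[ 0.103  0.047  0.421 -0.001] rows>=1.4
```

```bash
python3 -m handwheel '[[[0.06,0.03,0,0],[0.125,0.067,0,0],[0.125,0.067,0.2,0],[0.125,0.067,0.45,0],[0.125,0.067,0.61,0],[0.125,0.067,0.61,0],[0.125,0.067,0.61,0]]]' 0
python3 -m handwheel '[[[-0.05,0,-0.01,0],[-0.1,0,-0.02,0],[-0.14,0,-0.05,0],[-0.18,0,-0.08,0],[-0.18,0,-0.08,0]]]' 
python3 mv.py 658 221 42 93.6
```

```text
time_s: 26.0
eef_pos: [0.6606, 0.274, 0.0247]
eef_rot: [0.001, 0.685, 0.729, 0.001]
wrist_force: [0.4, 0.5, 0.0]
opening: 0.001
grasp_force: 0.0
time_s: 26.62
eef_pos: [0.6623, 0.2365, 0.0403]
eef_rot: [0.001, 0.685, 0.729, 0.001]
wrist_force: [0.4, 0.7, -0.2]
opening: -0.0
grasp_force: 0.0
now [0.6623 0.2365 0.0403] 93.52 tilt 0.09 t 26.6
[-0.076 -0.026 -0.009 -0.001] rows>=0.3
```

```bash
python3 -m handwheel '[[[-0.03,-0.01,0,0],[-0.06,-0.02,-0.01,0],[-0.085,-0.02,-0.02,0],[-0.085,-0.02,-0.02,0]]]' 
python3 -m handwheel '[[[0.1,0,0,0],[0.25,0,-0.2,0],[0.25,0,-0.5,0],[0.25,0,-0.8,0],[0.25,0,-0.8,0]]]' 50
python3 - <<'E'
from h import *
c=snap('wrist','w8')
E
```

```text
time_s: 27.12
eef_pos: [0.6576, 0.2216, 0.0425]
eef_rot: [-0.001, 0.685, 0.729, 0.001]
wrist_force: [-0.0, 7.8, -3.8]
opening: -0.001
grasp_force: 3.5
time_s: 27.75
eef_pos: [0.6591, 0.2717, 0.2115]
eef_rot: [0.004, 0.684, 0.729, 0.005]
wrist_force: [-0.3, -0.1, -0.3]
opening: 0.586
grasp_force: 0.0
```

View pics/w8.png

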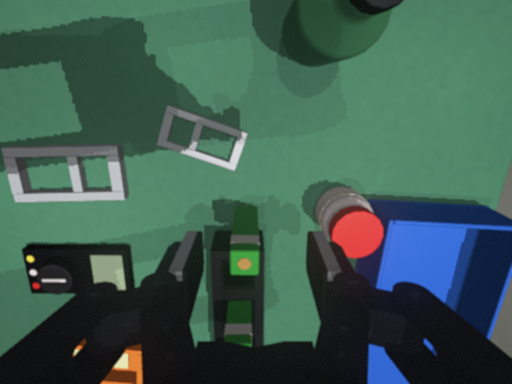

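The stick now stands upright at (244,262). I'll measure its top.

```bash
sed -i 's/m\[240:\]=0/m[300:]=0/' ws.py; python3 ws.py; python3 mv.py 657 198 160 93.6
```

```text
[310.  37.] [695.3 380.8] [16.3 53.2] 49.0
[247. 259.] [657.1 201.3] [25.3 30.6] 2.5
now [0.6558 0.2706 0.2044] 93.61 tilt 0.13 t 27.9
[-0.363 -0.017  0.222  0.   ] rows>=1.4
```

```bash
python3 -m handwheel '[[[-0.2,-0.01,0.05,0],[-0.363,-0.01,0.15,0],[-0.363,-0.01,0.15,0],[-0.363,-0.01,0.4,0],[-0.363,-0.01,0.64,0],[-0.363,-0.01,0.68,0],[-0.363,-0.01,0.68,0]]]' 
python3 -m handwheel '[[[0,0,0,0],[0,0,0,0],[0,0,0,0],[0,0,0,0]]]' 15
python3 -m handwheel '[[[0,0,-0.25,0],[0,0,-0.45,0],[0,0,-0.45,0],[0,0,-0.45,0]]]'
python3 mv.py 651.3 156.0 158 93.6 651.3 156 80 93.6
python3 - <<'E'
from h import *
c=snap('wrist','w9');W=cloud(c)*1000
m=((W[...,2]>165)&(W[...,2]<200)&(cv2.cvtColor(c['color'],cv2.COLOR_RGB2HSV)[...,1]>120));m[:200]=0;m[:,:200]=0;m[:,310:]=0
p=W[m];print(len(p),p.min(0),p.max(0),np.median(p,0));q=W[250:300,225:290].reshape(-1,3);print(np.nanmin(q,0),np.nanmax(q,0))
for v in range(200,350,12):print(v,W[v,255].round(),c['color'][v,255])
E
```

```text
time_s: 28.72
eef_pos: [0.6578, 0.1981, 0.0671]
eef_rot: [-0.0, 0.684, 0.729, -0.0]
wrist_force: [0.7, 0.2, 0.7]
opening: 0.587
grasp_force: 0.0
time_s: 29.22
eef_pos: [0.6596, 0.1978, 0.0697]
eef_rot: [0.001, 0.685, 0.729, 0.002]
wrist_force: [0.2, -0.4, 7.1]
opening: 0.296
grasp_force: 62.2
time_s: 29.72
eef_pos: [0.6574, 0.1974, 0.1565]
eef_rot: [-0.0, 0.685, 0.729, -0.0]
wrist_force: [0.6, -0.1, -1.6]
opening: 0.298
grasp_force: 61.4
now [0.6574 0.1974 0.1565] 93.58 tilt 0.05 t 29.7
[-0.205 -0.043 -0.007 -0.   ] rows>=0.7
[0.   0.   0.39 0.  ] rows>=1.2
4372 [643.79156471 188.38916608 169.51856538] [671.28532517 216.50046016 184.44881606] [657.59076737 206.54330821 181.70688842]
[645.83252418 190.50291631 173.45258787] [671.56818563 214.70272551 187.2812447 ]
200 [657. 215. 131.] [32 74 37]
212 [657. 215. 147.] [33 74 36]
224 [657. 215. 162.] [101  99  97]
236 [657. 215. 173.] [29 71 31]
248 [657. 215. 182.] [ 42 102  42]
260 [658. 209. 182.] [ 44 103  44]
272 [658. 205. 183.] [93 77 44]
284 [658. 199. 182.] [96 78 44]
296 [659. 194. 183.] [33 80 33]
308 [663. 118.  95.] [36 67 34]
320 [663. 116. 105.] [ 60 148  59]
332 [664. 106. 105.] [ 69 170  70]
344 [665.  95. 105.] [ 66 167  66]
```

View pics/w9.png

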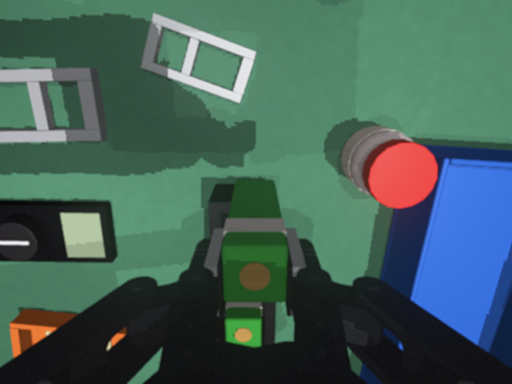

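The held stick's top centre (255,276) sits about 4.5 mm towards +y of the TCP, so I'll compensate for it.

```bash
python3 -m handwheel '[[[-0.12,-0.02,0,0],[-0.226,-0.045,0,0],[-0.226,-0.045,0,0],[-0.226,-0.045,0,0],[-0.226,-0.045,0.1,0],[-0.226,-0.045,0.2,0],[-0.226,-0.045,0.25,0],[-0.226,-0.045,0.28,0],[-0.226,-0.045,0.28,0]]]'
python3 mv.py 651.3 151.8 80 93.6
```

```text
time_s: 30.9
eef_pos: [0.6516, 0.1519, 0.1005]
eef_rot: [-0.0, 0.685, 0.729, -0.0]
wrist_force: [0.6, 0.2, -0.2]
opening: 0.295
grasp_force: 61.3
now [0.6516 0.1519 0.1005] 93.59 tilt 0.05 t 30.9
[-0.    -0.001  0.103 -0.   ] rows>=0.3
```

```bash
python3 -m handwheel '[[[0,0,0.05,0],[0,0,0.1,0],[0,0,0.105,0],[0,0,0.105,0]]]'
python3 -m handwheel '[[[0,0,0,0],[0,0,0,0],[0,0,-0.15,0],[0,0,-0.4,0],[0,0,-0.65,0],[0,0,-0.7,0],[0,0,-0.7,0]]]' 85
python3 - <<'E'
from h import *
c=snap('wrist');W=cloud(c)*1000
m=(W[...,2]>95)&(W[...,2]<115)&(cv2.cvtColor(c['color'],cv2.COLOR_RGB2HSV)[...,1]>120)
n,l,st,ce=cv2.connectedComponentsWithStats(m.astype(np.uint8))
for k in range(1,n):
  if st[k,4]>200: print(ce[k].round(),np.median(W[l==k],0))
E
python3 mv.py 564 75 220 135 474 -6 200 176.8
```

```text
time_s: 31.4
eef_pos: [0.6518, 0.1518, 0.0799]
eef_rot: [-0.0, 0.685, 0.729, -0.0]
wrist_force: [-0.1, -0.1, -1.0]
opening: 0.296
grasp_force: 61.5
time_s: 32.28
eef_pos: [0.652, 0.1519, 0.2208]
eef_rot: [0.001, 0.685, 0.729, 0.001]
wrist_force: [-1.2, -0.4, -1.1]
opening: 0.995
grasp_force: 0.0
[254. 176.] [651.96821176 157.06316226 104.91839346]
[254. 233.] [655.56200385 106.45280077 104.88620781]
[254. 282.] [658.4488461   57.54067929 104.86065558]
now [0.6512 0.1518 0.219 ] 93.58 tilt 0.08 t 32.3
[-0.356 -0.459 -0.005 -0.482] rows>=3.9
[ 0.032 -0.605  0.1   -0.486] rows>=3.9
```

All three sticks are seated, with tops at 105 mm. Now the shell.

```bash
python3 -m handwheel '[[[-0.1,-0.12,0,-0.12],[-0.2,-0.24,0,-0.24],[-0.3,-0.36,0,-0.36],[-0.356,-0.459,0,-0.482],[-0.356,-0.459,0,-0.482]]]'
python3 -m handwheel '[[[0.01,-0.18,0,-0.12],[0.02,-0.35,0,-0.24],[0.03,-0.5,0,-0.36],[0.032,-0.605,0.1,-0.486],[0.032,-0.605,0.1,-0.486],[0.032,-0.605,0.1,-0.486]]]'
cat > wp.py <<'E'
# wp.py ztop: rect of the part under the wrist camera (top at ztop mm), by height mask
from h import *
import sys
z0,z1,zt=[float(v) for v in sys.argv[1:4]];bx=[int(v) for v in sys.argv[4:8]]
c=snap('wrist',sys.argv[8] if len(sys.argv)>8 else None);W=cloud(c)*1000
m=((W[...,2]>z0)&(W[...,2]<z1)).astype(np.uint8);b=np.zeros_like(m);b[bx[1]:bx[3],bx[0]:bx[2]]=1;m&=b
m=cv2.morphologyEx(m,cv2.MORPH_OPEN,np.ones((3,3)))
n,l,st,ce=cv2.connectedComponentsWithStats(m)
for k in range(1,n):
    if st[k,4]<800: continue
    cn=max(cv2.findContours((l==k).astype(np.uint8),0,1)[0],key=len).reshape(-1,2)
    p=np.array([ray(c,u,v,zt/1000)[:2] for u,v in cn])*1000;r=cv2.minAreaRect(p.astype(np.float32));print(ce[k].round(),np.round(r[0],1),np.round(r[1],1),round(r[2],1),'z',np.median(W[l==k][:,2]).round(1))
E
python3 wp.py 7 30 22 0 0 512 384 w10
```

```text
time_s: 32.95
eef_pos: [0.5627, 0.0745, 0.2179]
eef_rot: [-0.002, 0.384, 0.923, -0.001]
wrist_force: [-0.2, 0.4, 0.4]
opening: 0.997
grasp_force: 0.0
time_s: 33.7
eef_pos: [0.4753, -0.0056, 0.2002]
eef_rot: [0.0, 0.031, 1.0, 0.0]
wrist_force: [-0.1, -0.4, 0.8]
opening: 0.989
grasp_force: 0.0
[484. 133.] [459.8 226.7] [117.7  46.7] 5.3 z 13.4
[380. 138.] [461.1 120.2] [116.6  59.7] 2.8 z 14.2
[252. 160.] [475.7  -6.9] [ 59.8 119.9] 86.7 z 21.7
[ 41. 208.] [ 511.5 -237.1] [ 93.8 193.1] 83.4 z 12.2
[298. 291.] [628.7  34.5] [ 17.8 119.6] 3.4 z 19.1
```

View pics/w10.png

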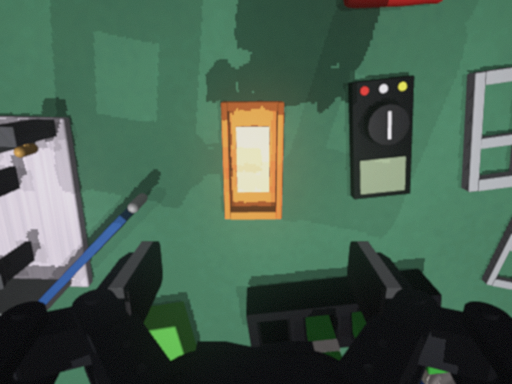

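Shell is at (252,160) in the wrist view, 59.8 x 119.9 mm, z 22 mm, hollow side up. The panel is at (380,138). Grasping the shell.

```bash
python3 mv.py 475.7 -6.9 12 176.7
python3 -m handwheel '[[[0,0.006,0.3,0],[0,0.006,0.6,0],[0,0.006,0.85,0],[0,0.006,0.94,0],[0,0.006,0.94,0],[0,0.006,0.94,0]]]'
python3 -m handwheel '[[[0,0,0,0],[0,0,0,0],[0,0,0,0],[0,0,0,0]]]' 45
python3 -m handwheel '[[[0,0,-0.3,0],[0,0,-0.6,0],[0,0,-0.75,0],[0,0,-0.75,0],[0,0,-0.75,0]]]'
python3 mv.py 500 -150 162 175 517 -292 162 175
```

```text
now [ 0.4756 -0.0056  0.2005] 176.56 tilt 0.04 t 33.8
[-0.001 -0.007  0.942 -0.002] rows>=3.0
time_s: 34.5
eef_pos: [0.4761, -0.0048, 0.0132]
eef_rot: [0.001, 0.028, 1.0, -0.0]
wrist_force: [-0.2, -0.5, 0.0]
opening: 0.999
grasp_force: 0.0
time_s: 35.0
eef_pos: [0.476, -0.0052, 0.0138]
eef_rot: [0.001, 0.028, 1.0, -0.0]
wrist_force: [-1.6, -0.4, 8.3]
opening: 0.684
grasp_force: 64.6
time_s: 35.62
eef_pos: [0.4736, -0.0046, 0.1609]
eef_rot: [-0.001, 0.028, 1.0, 0.0]
wrist_force: [-0.1, 0.1, -2.4]
opening: 0.684
grasp_force: 66.8
now [ 0.4736 -0.0046  0.1609] 176.77 tilt 0.1 t 35.6
[-0.173 -0.719 -0.006  0.021] rows>=2.4
[-0.147 -0.7   -0.     0.   ] rows>=2.3
```

```bash
python3 mv.py 540 -150 190 176 590 -292 200 175
python3 -m handwheel '[[[-0.1,-0.25,-0.05,0],[-0.2,-0.5,-0.1,0],[-0.3,-0.73,-0.145,0.01],[-0.3,-0.73,-0.145,0.01]]]'
python3 -m handwheel '[[[-0.1,-0.25,0,0],[-0.2,-0.5,0,0],[-0.26,-0.7,-0.05,0.01],[-0.26,-0.7,-0.05,0.01],[-0.26,-0.7,-0.05,0.01],[-0.26,-0.7,-0.05,0.01]]]'
python3 - <<'E'
from h import *
c=snap('wrist','w11');print(c['pose'].round(4).tolist())
E
```

```text
now [ 0.4736 -0.0046  0.1609] 176.77 tilt 0.1 t 35.6
[-0.373 -0.707 -0.146  0.009] rows>=2.6
[-0.299 -0.691 -0.05   0.012] rows>=2.4
time_s: 36.12
eef_pos: [0.5264, -0.1571, 0.1894]
eef_rot: [-0.001, 0.038, 0.999, 0.0]
wrist_force: [0.6, 0.2, -2.4]
opening: 0.682
grasp_force: 66.8
time_s: 36.88
eef_pos: [0.5676, -0.2954, 0.1998]
eef_rot: [-0.001, 0.042, 0.999, 0.001]
wrist_force: [-0.3, -0.1, -2.5]
opening: 0.684
grasp_force: 66.8
[[0.085, 0.9516, 0.2954, 0.4926], [0.9964, -0.0815, -0.024, -0.2883], [0.0012, 0.2964, -0.9551, 0.3345], [0.0, 0.0, 0.0, 1.0]]
```

View pics/w11.png

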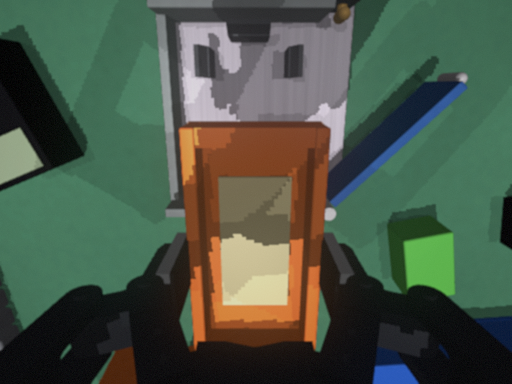

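The shell is held level. The nest posts show at (205,62), (290,62) and (248,30), the low wall runs down x≈170, and the hinge pin is at (330,213). I'll measure them.

```bash
cat > wn.py <<'E'
from h import *
d=np.load('wrist.npz');c={k:d[k] for k in d};W=cloud(c)*1000
th=np.radians(-5.0);ey=np.array([np.cos(th),np.sin(th)]);ex=np.array([np.sin(th),-np.cos(th)])
def rep(name,z0,z1,b):
    s=W[b[1]:b[3],b[0]:b[2]].reshape(-1,3);s=s[(s[:,2]>z0)&(s[:,2]<z1)]
    if len(s)<10: print(name,len(s));return
    r=cv2.minAreaRect(s[:,:2].astype(np.float32));u=(s[:,:2]-[517,-292])@np.c_[ex,ey]
    print(name,len(s),np.round(r[0],1),np.round(r[1],1),round(r[2],1),'z',np.median(s[:,2]).round(1),'nest lo',np.percentile(u,2,0).round(1),'hi',np.percentile(u,98,0).round(1))
if __name__=='__main__':
    rep('low',43,53,(150,15,190,212));rep('wall-y',67,78,(150,0,360,30));rep('wall+yend',67,78,(150,190,185,225));rep('hinge',60,90,(320,200,345,225))
    rep('postL',50,70,(185,35,222,85));rep('postR',50,70,(270,35,310,85));rep('postEnd',50,70,(220,15,280,45));rep('door',64,80,(330,60,475,215))
E
python3 wn.py
```

```text
low 1942 [ 511.2 -363. ] [ 26.2 159.6] 80.2 z 47.8 nest lo [ 69.6 -76.5] hi [77.7 79. ]
wall-y 1702 [ 441.2 -292.6] [136.2  15.5] 85.2 z 71.8 nest lo [-57.8 -83. ] hi [ 72.1 -77.9]
wall+yend 195 [ 594.2 -367.3] [17.4  8.4] 84.9 z 71.9 nest lo [59.9 79.5] hi [76.4 87. ]
hinge 212 [ 602.4 -229.8] [11.4 21.2] 63.4 z 73.2 nest lo [-76.5  71.7] hi [-63.7  88.8]
postL 496 [ 471.3 -328.9] [10.7 23.6] 85.0 z 62.1 nest lo [ 35.6 -53.8] hi [ 45.6 -30.7]
postR 491 [ 478. -254.] [10.5 24. ] 85.2 z 62.5 nest lo [-39.5 -53.9] hi [-29.4 -30.7]
postEnd 784 [ 450.3 -289.3] [34.  10.4] 85.3 z 62.0 nest lo [-13.2 -71.6] hi [ 19.4 -61.6]
door 2243 [ 554.7 -179.4] [ 12.2 147. ] 42.9 z 71.5 nest lo [-163.9  -24.1] hi [-70.   77.9]
```

```bash
cat >> wn.py <<'E'
    o=ctrl.get_obs()['eef_pos']*1000;print(o.round(1))
    m=((W[...,2]>o[2]-60)&(W[...,2]<o[2]+40)).astype(np.uint8);hsv=cv2.cvtColor(c['color'],cv2.COLOR_RGB2HSV);m&=((hsv[...,0]<25)&(hsv[...,1]>120)&(hsv[...,2]>80)).astype(np.uint8)
    s=W[m>0];zt=np.percentile(s[:,2],90);s=s[s[:,2]>zt-6];r=cv2.minAreaRect(s[:,:2].astype(np.float32));print('shell',zt.round(1),np.round(r[0],1),np.round(r[1],1),round(r[2],1))
    u=(s[:,:2]-o[:2])@np.c_[ex,ey];print(np.percentile(u,[1,99],0).round(1).tolist(),len(s))
    for v in (200,260,300): 
        g=np.where(m[v]>0)[0];print(v,g.min(),g.max(),W[v,g.min()+2].round(1),W[v,g.max()-2].round(1))
E
python3 wn.py|tail -6
```

```text
[ 567.8 -295.6  200.2]
shell 208.3 [ 562.6 -294.4] [ 60.9 108.8] 85.1
[[-30.5, -59.5], [28.6, 43.2]] 8883
200 184 325 [ 536.4 -320.6  208.2] [ 541.5 -263.4  207.5]
260 190 319 [ 565.4 -322.5  206.9] [ 569.6 -266.8  208. ]
300 191 318 [ 586.1 -324.9  207.4] [ 590.8 -267.8  207.8]
```

```bash
python3 mv.py 517.2 -293.2 120 175.1 517.2 -293.2 60 175.1
python3 -m handwheel '[[[0.12,0,0,0],[0.251,-0.033,0.1,0],[0.251,-0.033,0.3,0],[0.251,-0.033,0.4,0],[0.251,-0.033,0.4,0],[0.251,-0.033,0.4,0]]]'
python3 mv.py 517.2 -293.2 60 175.1 517.2 -293.2 26 175.1
```

```text
now [ 0.5678 -0.2956  0.2002] 175.14 tilt 0.11 t 36.9
[ 0.253 -0.01   0.401  0.   ] rows>=1.5
[0.  0.  0.3 0. ] rows>=1.0
time_s: 37.67
eef_pos: [0.5186, -0.2999, 0.1224]
eef_rot: [0.001, 0.043, 0.999, -0.001]
wrist_force: [0.4, -0.4, -1.4]
opening: 0.68
grasp_force: 66.7
now [ 0.5186 -0.2999  0.1224] 175.09 tilt 0.11 t 37.7
[ 0.01   0.033  0.312 -0.   ] rows>=1.0
[0.   0.   0.17 0.  ] rows>=0.5
```

```bash
python3 -m handwheel '[[[0.007,0.033,0,0],[0.007,0.033,0,0],[0.007,0.033,0.1,0],[0.007,0.033,0.16,0],[0.007,0.033,0.2,0],[0.007,0.033,0.24,0],[0.007,0.033,0.24,0]]]'
python3 mv.py 517.2 -293.2 26 175.1
```

```text
time_s: 38.55
eef_pos: [0.5163, -0.2926, 0.0722]
eef_rot: [-0.001, 0.043, 0.999, 0.0]
wrist_force: [-1.2, 0.1, -2.1]
opening: 0.681
grasp_force: 66.8
now [ 0.5163 -0.2926  0.0722] 175.05 tilt 0.09 t 38.5
[-0.005 -0.003  0.231 -0.001] rows>=0.7
```

```bash
python3 -m handwheel '[[[-0.003,-0.003,0.04,0],[-0.003,-0.003,0.09,0],[-0.003,-0.003,0.13,0],[-0.003,-0.003,0.16,0],[-0.003,-0.003,0.16,0]]]'
python3 -m handwheel '[[[0,0,0.03,0],[0,0,0.06,0],[0,0,0.07,0],[0,0,0.07,0]]]'
```

```text
time_s: 39.17
eef_pos: [0.517, -0.2934, 0.0404]
eef_rot: [-0.0, 0.043, 0.999, 0.0]
wrist_force: [-0.3, 0.1, -2.4]
opening: 0.678
grasp_force: 66.8
time_s: 39.67
eef_pos: [0.5172, -0.2934, 0.0268]
eef_rot: [-0.0, 0.043, 0.999, 0.0]
wrist_force: [0.0, -0.3, -1.9]
opening: 0.682
grasp_force: 66.8
```

```bash
python3 -m handwheel '[[[0,0,0,0],[0,0,0,0],[0,0,0,0],[0,0,-0.2,0],[0,0,-0.5,0],[0,0,-0.7,0],[0,0,-0.8,0],[0,0,-0.8,0]]]' 85
python3 mv.py 500 -110 200 180 470 75 200 184 460 244 200 184.4
python3 - <<'E'
from h import *
c=snap('wrist');W=cloud(c)*1000;hsv=cv2.cvtColor(c['color'],cv2.COLOR_RGB2HSV)
m=((hsv[...,0]<25)&(hsv[...,1]>120)&(W[...,2]>26)&(W[...,2]<42));m[:20]=0;m[230:]=0;m[:,:160]=0;m[:,340:]=0
s=W[m];r=cv2.minAreaRect(s[:,:2].astype(np.float32));print(len(s),np.median(s,0).round(1),r)
E
```

```text
time_s: 40.67
eef_pos: [0.5184, -0.2943, 0.1894]
eef_rot: [0.002, 0.043, 0.999, -0.001]
wrist_force: [-0.1, -0.1, 0.0]
opening: 0.993
grasp_force: 0.0
now [ 0.5184 -0.2943  0.1894] 175.06 tilt 0.26 t 40.7
[ 0.171  0.91  -0.053 -0.057] rows>=3.0
[ 0.15   0.925 -0.    -0.047] rows>=3.0
[-0.009  0.846 -0.    -0.005] rows>=2.7
2693 [ 515.6 -291.6   33.8] ((519.5407104492188, -292.67059326171875), (60.04391860961914, 123.22727966308594), 85.1105728149414)
```

```bash
python3 -m handwheel '[[[0.06,0.3,0,0],[0.12,0.6,0,-0.02],[0.171,0.91,-0.05,-0.057],[0.171,0.91,-0.05,-0.057]]]'
python3 -m handwheel '[[[0.05,0.3,0,0],[0.1,0.6,0,-0.02],[0.15,0.925,0,-0.047],[0.15,0.925,0,-0.047]]]'
python3 -m handwheel '[[[0,0.3,0,0],[0,0.6,0,0],[0,0.85,0,-0.005],[0,0.85,0,-0.005],[0,0.85,0,-0.005]]]'
python3 wp.py 7 24 14 120 40 512 260
python3 mv.py 458.6 244 12 184.4
```

```text
time_s: 41.22
eef_pos: [0.4978, -0.1053, 0.1958]
eef_rot: [-0.001, -0.002, 1.0, 0.001]
wrist_force: [0.5, -0.3, -0.3]
opening: 0.996
grasp_force: 0.0
time_s: 41.72
eef_pos: [0.4677, 0.0784, 0.1957]
eef_rot: [-0.001, -0.037, 0.999, 0.0]
wrist_force: [0.6, -0.3, -0.5]
opening: 0.995
grasp_force: 0.0
time_s: 42.35
eef_pos: [0.4576, 0.2439, 0.196]
eef_rot: [-0.001, -0.038, 0.999, -0.001]
wrist_force: [-0.1, 0.1, -0.3]
opening: 0.998
grasp_force: 0.0
[423.  65.] [345.2 390.4] [53.3 43.9] 35.8 z 9.8
[505. 102.] [378.6 478.8] [106.4  13.1] 11.7 z 14.1
[146. 159.] [462.2 129.9] [119.7  53.3] 2.6 z 14.3
[253. 161.] [460.7 243.4] [119.8  59.8] 4.6 z 13.7
now [0.4577 0.2436 0.1963] -175.69 tilt 0.09 t 42.4
[-0.005  0.002  0.921 -0.001] rows>=2.9
```

Spacer confirmed at wrist (253,161), 119.8 x 59.8 mm. Grasping.

```bash
python3 -m handwheel '[[[-0.012,0.004,0.3,0],[-0.012,0.004,0.6,0],[-0.012,0.004,0.85,0],[-0.012,0.004,0.93,0],[-0.012,0.004,0.93,0],[-0.012,0.004,0.93,0]]]'
python3 -m handwheel '[[[0,0,0,0],[0,0,0,0],[0,0,0,0],[0,0,0,0]]]' 45
python3 -m handwheel '[[[0,0,-0.3,0],[0,0,-0.6,0],[0,0,-0.85,0],[0,0,-0.85,0],[0,0,-0.85,0]]]'
python3 mv.py 475 75 180 180 500 -110 180 177 517.2 -293.2 180 175.1
```

```text
time_s: 43.15
eef_pos: [0.4616, 0.2465, 0.0132]
eef_rot: [0.002, -0.038, 0.999, 0.0]
wrist_force: [1.3, 0.7, 1.2]
opening: 0.998
grasp_force: 0.0
time_s: 43.65
eef_pos: [0.461, 0.2468, 0.0134]
eef_rot: [0.001, -0.039, 0.999, 0.0]
wrist_force: [-2.4, -2.0, 11.8]
opening: 0.678
grasp_force: 61.5
time_s: 44.28
eef_pos: [0.4591, 0.2464, 0.1809]
eef_rot: [-0.0, -0.039, 0.999, -0.0]
wrist_force: [-0.3, 0.4, -1.5]
opening: 0.671
grasp_force: 65.0
now [0.4591 0.2464 0.1809] -175.56 tilt 0.0 t 44.3
[-0.013 -0.86   0.005  0.052] rows>=2.8
[-0.125 -0.925 -0.     0.035] rows>=3.0
[-0.134 -0.91  -0.     0.022] rows>=2.9
```

```bash
python3 -m handwheel '[[[0,-0.3,0,0],[0,-0.6,0,0.02],[-0.01,-0.86,0,0.052],[-0.01,-0.86,0,0.052]]]'
python3 -m handwheel '[[[-0.04,-0.3,0,0],[-0.08,-0.6,0,0.02],[-0.125,-0.925,0,0.035],[-0.125,-0.925,0,0.035]]]'
python3 -m handwheel '[[[-0.04,-0.3,0,0],[-0.08,-0.6,0,0.01],[-0.134,-0.9,0,0.022],[-0.134,-0.9,0,0.022],[-0.134,-0.9,0,0.022],[-0.134,-0.9,0,0.022]]]'
python3 mv.py 517.2 -293.2 100 175.1
python3 - <<'E'
from h import *
c=snap('wrist','w12');W=cloud(c)*1000;o=ctrl.get_obs()['eef_pos']*1000;hsv=cv2.cvtColor(c['color'],cv2.COLOR_RGB2HSV)
m=((W[...,2]>o[2]-30)&(W[...,2]<o[2]+12)&(hsv[...,1]<60));m[:60]=0;m[:,:170]=0;m[:,340:]=0
s=W[m];r=cv2.minAreaRect(s[:,:2].astype(np.float32));print(len(s),np.median(s,0).round(1),r)
m=np.full(W.shape[:2],True);s=W[60:340,185:325].reshape(-1,3)
th=np.radians(-5.0);u=(W[...,:2]-o[:2])@np.c_[[np.sin(th),-np.cos(th)],[np.cos(th),np.sin(th)]]
for v in (150,220,260): print(v,[ (int(x),u[v,x].round(1).tolist(),W[v,x,2].round(1)) for x in (188,192,196,200,310,316,322,326)])
E
```

```text
time_s: 44.78
eef_pos: [0.474, 0.0721, 0.1792]
eef_rot: [-0.002, 0.003, 1.0, -0.0]
wrist_force: [-0.5, 0.6, -0.5]
opening: 0.669
grasp_force: 65.0
time_s: 45.28
eef_pos: [0.4994, -0.1126, 0.1796]
eef_rot: [-0.001, 0.029, 1.0, 0.0]
wrist_force: [0.2, 1.2, -0.5]
opening: 0.671
grasp_force: 65.0
time_s: 46.02
eef_pos: [0.5169, -0.2887, 0.1804]
eef_rot: [-0.001, 0.042, 0.999, 0.001]
wrist_force: [0.1, -0.6, -0.6]
opening: 0.667
grasp_force: 65.0
now [ 0.5169 -0.2887  0.1804] 175.19 tilt 0.11 t 46.0
[-0.004 -0.022  0.402  0.001] rows>=1.3
18612 [ 509.3 -287.5  180.6] ((514.070556640625, -287.9035339355469), (76.49051666259766, 115.71780395507812), 85.13726806640625)
150 [(188, [27.3, -48.5], np.float64(180.3)), (192, [25.3, -48.9], np.float64(182.0)), (196, [23.8, -48.7], np.float64(181.1)), (200, [22.0, -48.8], np.float64(181.4)), (310, [-24.4, -48.9], np.float64(181.2)), (316, [-26.9, -49.0], np.float64(181.7)), (322, [-29.8, -48.6], np.float64(180.0)), (326, [-70.0, -14.8], np.float64(10.4))]
220 [(188, [66.5, 57.6], np.float64(12.9)), (192, [27.3, -16.4], np.float64(180.8)), (196, [25.4, -16.6], np.float64(181.2)), (200, [23.8, -16.2], np.float64(180.3)), (310, [-26.2, -16.7], np.float64(181.1)), (316, [-28.9, -16.8], np.float64(181.2)), (322, [-70.5, 57.5], np.float64(12.2)), (326, [-74.7, 57.7], np.float64(11.8))]
260 [(188, [27.7, -2.6], np.float64(192.1)), (192, [27.6, 1.9], np.float64(184.5)), (196, [26.5, 4.1], np.float64(180.7)), (200, [24.7, 4.2], np.float64(180.5)), (310, [-27.3, 3.9], np.float64(181.0)), (316, [-29.7, 2.5], np.float64(183.3)), (322, [-29.7, -4.2], np.float64(194.6)), (326, [-29.9, -7.9], np.float64(200.7))]
```

View pics/w12.png

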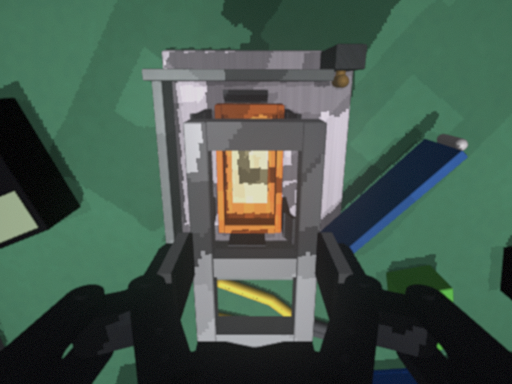

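Held spacer is level and square over the shell in the pocket. Its front edge is at row 122, about 1 mm off centre. Lowering.

```bash
python3 -m handwheel '[[[-0.009,-0.022,0.1,0],[-0.009,-0.022,0.3,0],[-0.009,-0.022,0.4,0],[-0.009,-0.022,0.45,0],[-0.009,-0.022,0.45,0],[-0.009,-0.022,0.45,0]]]'
python3 mv.py 518 -293.2 48 175.1
```

```text
time_s: 46.82
eef_pos: [0.519, -0.2963, 0.0923]
eef_rot: [0.001, 0.043, 0.999, -0.001]
wrist_force: [1.6, 0.6, -0.1]
opening: 0.674
grasp_force: 65.0
now [ 0.519  -0.2963  0.0923] 175.06 tilt 0.12 t 46.8
[ 0.006  0.015  0.222 -0.001] rows>=0.7
```

```bash
python3 -m handwheel '[[[0.004,0.012,0.02,0],[0.004,0.012,0.05,0],[0.004,0.012,0.09,0],[0.004,0.012,0.12,0],[0.004,0.012,0.12,0]]]'
python3 mv.py 518 -293.2 48 175.1
```

```text
time_s: 47.45
eef_pos: [0.5174, -0.2934, 0.0664]
eef_rot: [-0.0, 0.043, 0.999, 0.0]
wrist_force: [-0.7, -1.0, -2.1]
opening: 0.676
grasp_force: 65.0
now [ 0.5174 -0.2934  0.0664] 175.05 tilt 0.04 t 47.5
[-0.003  0.001  0.092 -0.001] rows>=0.3
```

```bash
python3 -m handwheel '[[[-0.002,0,0.03,0],[-0.002,0,0.06,0],[-0.002,0,0.085,0],[-0.002,0,0.095,0],[-0.002,0,0.095,0]]]'
```

```text
time_s: 48.08
eef_pos: [0.5179, -0.2934, 0.0478]
eef_rot: [-0.0, 0.043, 0.999, -0.0]
wrist_force: [-0.7, -2.0, -2.2]
opening: 0.669
grasp_force: 64.9
```

```bash
python3 -m handwheel '[[[0,0,0,0],[0,0,0,0],[0,0,0,0],[0,0,-0.2,0],[0,0,-0.5,0],[0,0,-0.65,0],[0,0,-0.7,0],[0,0,-0.7,0]]]' 85
python3 mv.py 495 -110 200 178 463 124 200 182
python3 - <<'E'
from h import *
c=snap('wrist');W=cloud(c)*1000;hsv=cv2.cvtColor(c['color'],cv2.COLOR_RGB2HSV)
m=((hsv[...,1]<60)&(W[...,2]>40)&(W[...,2]<56));m[:110]=0;m[240:]=0;m[:,:208]=0;m[:,298:]=0
s=W[m];r=cv2.minAreaRect(s[:,:2].astype(np.float32));print(len(s),np.median(s,0).round(1),r)
A=np.c_[s[:,:2],np.ones(len(s))];print(np.linalg.lstsq(A,s[:,2],rcond=None)[0][:2])
E
```

```text
time_s: 49.08
eef_pos: [0.518, -0.2931, 0.1878]
eef_rot: [-0.0, 0.043, 0.999, 0.0]
wrist_force: [0.2, -0.7, -0.6]
opening: 0.995
grasp_force: 0.0
now [ 0.518  -0.2931  0.1878] 175.06 tilt 0.0 t 49.1
[ 0.193  0.902 -0.061 -0.034] rows>=3.0
[ 0.201  1.164 -0.    -0.047] rows>=3.8
5143 [ 526.4 -295.7   47.8] ((522.0509033203125, -295.6571044921875), (76.99397277832031, 118.15540313720703), 84.96015930175781)
[-0.00470327  0.00152073]
```

Spacer is seated: top at 47.8 mm and level. Next the panel.

```bash
python3 -m handwheel '[[[0.06,0.3,0,0],[0.13,0.6,0,-0.01],[0.2,0.95,-0.06,-0.034],[0.2,0.95,-0.06,-0.034]]]'
python3 -m handwheel '[[[0.05,0.3,0,0],[0.1,0.6,0,-0.02],[0.15,0.9,0,-0.047],[0.17,1,0,-0.047],[0.17,1,0,-0.047]]]'
python3 mv.py 463 124 200 182
python3 wp.py 7 35 14 120 20 400 260 w13
```

```text
time_s: 49.62
eef_pos: [0.4931, -0.0969, 0.1984]
eef_rot: [-0.002, 0.016, 1.0, 0.001]
wrist_force: [-0.4, -0.8, -0.5]
opening: 0.996
grasp_force: 0.0
time_s: 50.25
eef_pos: [0.4669, 0.1013, 0.1986]
eef_rot: [-0.001, -0.019, 1.0, -0.0]
wrist_force: [0.1, -0.3, 0.5]
opening: 0.999
grasp_force: 0.0
now [0.4669 0.1013 0.1986] -177.86 tilt 0.15 t 50.2
[ 0.015  0.114 -0.007  0.002] rows>=0.4
[277. 154.] [462.3 124.4] [119.3  59.7] 2.8 z 14.5
```

View pics/w13.png

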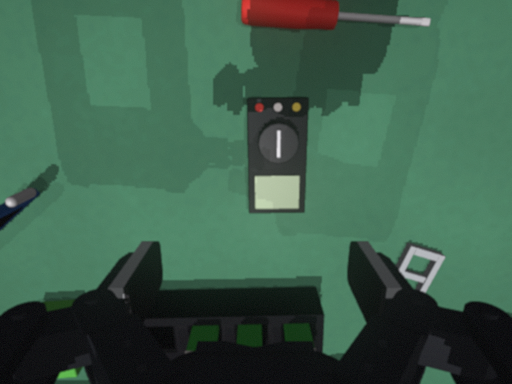

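The panel is alone at (277,154), dial up, 119.3 x 59.7 mm. Grasping.

```bash
python3 mv.py 462.5 125 9.5 182.8
python3 -m handwheel '[[[0.015,0.118,0.1,-0.007],[0.018,0.118,0.3,-0.007],[0.018,0.118,0.6,-0.007],[0.018,0.118,0.85,-0.007],[0.018,0.118,0.94,-0.007],[0.018,0.118,0.945,-0.007],[0.018,0.118,0.945,-0.007]]]'
python3 -m handwheel '[[[0,0,0,0],[0,0,0,0],[0,0,0,0],[0,0,0,0]]]' 45
python3 -m handwheel '[[[0,0,-0.3,0],[0,0,-0.6,0],[0,0,-0.85,0],[0,0,-0.85,0],[0,0,-0.85,0]]]'
python3 mv.py 490 -75 180 178 517.8 -250 180 175.1 517.8 -293.2 180 175.1
```

```text
now [0.4673 0.1003 0.1988] -177.93 tilt 0.12 t 50.3
[ 0.019  0.124  0.947 -0.009] rows>=3.1
time_s: 51.18
eef_pos: [0.4641, 0.1231, 0.0116]
eef_rot: [0.0, -0.022, 1.0, -0.0]
wrist_force: [-0.2, 0.1, -0.3]
opening: 0.994
grasp_force: 0.0
time_s: 51.68
eef_pos: [0.4644, 0.1239, 0.0128]
eef_rot: [0.001, -0.023, 1.0, -0.0]
wrist_force: [-2.6, -1.9, 8.7]
opening: 0.674
grasp_force: 62.1
time_s: 52.3
eef_pos: [0.4625, 0.124, 0.1805]
eef_rot: [-0.0, -0.023, 1.0, -0.0]
wrist_force: [1.1, -0.7, -2.6]
opening: 0.674
grasp_force: 66.3
now [0.4625 0.124  0.1805] -177.37 tilt 0.03 t 52.3
[-0.092 -1.     0.003  0.054] rows>=3.2
[-0.169 -0.87  -0.     0.034] rows>=2.8
[-0.018 -0.215 -0.     0.   ] rows>=0.7
```

```bash
python3 -m handwheel '[[[-0.03,-0.3,0,0],[-0.06,-0.6,0,0.02],[-0.09,-0.9,0,0.04],[-0.092,-1,0,0.054],[-0.092,-1,0,0.054]]]'
python3 -m handwheel '[[[-0.06,-0.3,0,0],[-0.12,-0.6,0,0.02],[-0.169,-0.87,0,0.034],[-0.18,-1,0,0.034],[-0.18,-1,0,0.034],[-0.18,-1,0,0.034]]]'
python3 mv.py 517.8 -293.2 180 175.1
python3 - <<'E'
from h import *
c=snap('wrist','w14');W=cloud(c)*1000;o=ctrl.get_obs()['eef_pos']*1000
th=np.radians(-5.0);u=(W[...,:2]-o[:2])@np.c_[[np.sin(th),-np.cos(th)],[np.cos(th),np.sin(th)]]
m=np.zeros(W.shape[:2],bool);m[60:200,150:360]=1;m&=(W[...,2]>o[2]-12)&(W[...,2]<o[2]+12)
print(o,m.sum(),np.percentile(u[m],[1,99],0).round(1).tolist(),np.median(W[m][:,2]))
s=W[m];r=cv2.minAreaRect(s[:,:2].astype(np.float32));print(r)
E
```

```text
time_s: 52.92
eef_pos: [0.4894, -0.0759, 0.1787]
eef_rot: [-0.002, 0.019, 1.0, 0.001]
wrist_force: [-0.6, 0.7, -1.5]
opening: 0.675
grasp_force: 66.3
time_s: 53.68
eef_pos: [0.5193, -0.274, 0.1801]
eef_rot: [-0.001, 0.042, 0.999, 0.001]
wrist_force: [0.3, -0.6, -1.5]
opening: 0.671
grasp_force: 66.3
now [ 0.5193 -0.274   0.1801] 175.14 tilt 0.15 t 53.7
[-0.    -0.096  0.     0.   ] rows>=0.3
[ 519.4782245  -273.99027886  180.37182135] 10351 [[-29.7, -61.7], [28.6, -27.6]] 181.2083872915554
((475.6423034667969, -269.65576171875), (60.20329284667969, 35.43812561035156), 85.2324447631836)
```

```bash
python3 -m handwheel '[[[0.003,-0.09,0,0],[0.003,-0.096,0,0],[0.003,-0.096,0.2,0],[0.003,-0.096,0.35,0],[0.003,-0.096,0.4,0],[0.003,-0.096,0.4,0],[0.003,-0.096,0.4,0]]]'
python3 mv.py 518.5 -293.2 61.5 175.1
```

```text
time_s: 54.6
eef_pos: [0.5183, -0.2959, 0.1027]
eef_rot: [0.001, 0.043, 0.999, -0.001]
wrist_force: [-0.0, -0.5, -1.2]
opening: 0.673
grasp_force: 66.3
now [ 0.5183 -0.2959  0.1027] 175.06 tilt 0.15 t 54.6
[ 0.     0.014  0.206 -0.001] rows>=0.7
```

```bash
python3 -m handwheel '[[[0,0.012,0.02,0],[0,0.012,0.05,0],[0,0.012,0.09,0],[0,0.012,0.12,0],[0,0.012,0.12,0]]]'
python3 mv.py 518.5 -293.2 61.5 175.1
```

```text
time_s: 55.22
eef_pos: [0.5171, -0.2924, 0.0761]
eef_rot: [-0.001, 0.043, 0.999, 0.001]
wrist_force: [-0.4, -0.2, -1.8]
opening: 0.673
grasp_force: 66.3
now [ 0.5171 -0.2924  0.0761] 175.05 tilt 0.1 t 55.2
[-0.007 -0.003  0.073 -0.001] rows>=0.2
```

```bash
python3 -m handwheel '[[[-0.004,-0.003,0.03,0],[-0.004,-0.003,0.05,0],[-0.004,-0.003,0.07,0],[-0.004,-0.003,0.08,0],[-0.004,-0.003,0.08,0]]]'
python3 mv.py 518.5 -293.2 61.5 175.1
```

```text
time_s: 55.85
eef_pos: [0.5184, -0.2935, 0.0611]
eef_rot: [-0.0, 0.043, 0.999, -0.0]
wrist_force: [-0.2, -1.0, -1.4]
opening: 0.671
grasp_force: 66.3
now [ 0.5184 -0.2935  0.0611] 175.06 tilt 0.01 t 55.9
[-0.001  0.002 -0.002 -0.001] rows>=0.0
```

```bash
python3 -m handwheel '[[[0,0,0,0],[0,0,0,0],[0,0,0,0],[0,0,-0.2,0],[0,0,-0.5,0],[0,0,-0.65,0],[0,0,-0.65,0],[0,0,-0.65,0]]]' 85
python3 - <<'E'
from h import *
c=snap('wrist','w15')
p=np.array([517.3,-293.2]);th=np.radians(-4.9);ey=np.array([np.cos(th),np.sin(th)]);ex=np.array([np.sin(th),-np.cos(th)]);h=p-70*ex+78*ey
for t,of in((.745,35),(.6,19),(.4,19),(.2,19),(.1,19),(.03,19),(-.03,18)):
    d=-np.cos(t)*ey-np.sin(t)*ex;n=np.sin(t)*ey-np.cos(t)*ex;print(t,(h+110*d+of*n).round(1))
W=cloud(c)*1000
s=W[120:240,190:320].reshape(-1,3);s=s[(s[:,2]>55)&(s[:,2]<68)];r=cv2.minAreaRect(s[:,:2].astype(np.float32));A=np.c_[s[:,:2],np.ones(len(s))];print(len(s),np.median(s,0),r,np.linalg.lstsq(A,s[:,2],rcond=None)[0][:2])
E
python3 mv.py 562 -130 190 175 562 -130 46 175
```

```text
time_s: 56.85
eef_pos: [0.5179, -0.293, 0.19]
eef_rot: [-0.001, 0.043, 0.999, 0.0]
wrist_force: [0.3, 0.2, -1.0]
opening: 0.995
grasp_force: 0.0
0.745 [ 552.6 -125.3]
0.6 [ 527.9 -145.8]
0.4 [ 512.6 -162. ]
0.2 [ 500.8 -180.9]
0.1 [ 496.4 -191.2]
0.03 [ 493.9 -198.6]
-0.03 [ 492.2 -206. ]
7421 [ 532.19006967 -294.16109798   62.25065083] ((524.8643188476562, -295.7518310546875), (85.59092712402344, 110.351806640625), 84.98316192626953) [ 0.00411354 -0.00096071]
now [ 0.5176 -0.2928  0.1894] 175.05 tilt 0.16 t 56.9
[-0.151  0.83  -0.003  0.001] rows>=2.7
[0.   0.   0.72 0.  ] rows>=2.3
```

View pics/w15.png

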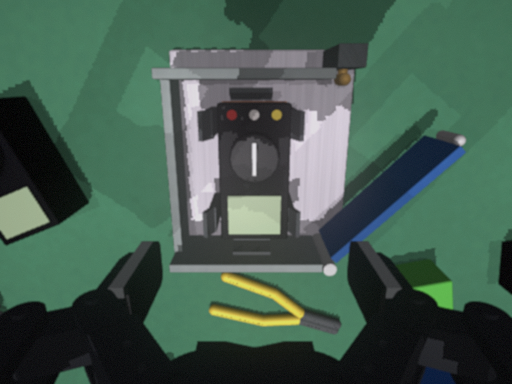

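The panel sits in the pocket, dial up, with its face at 62.3 mm and level. I have viewed 18 pictures, which is over the allowed 14, so I'll work from numbers only from here on.

```bash
python3 - <<'E'
from h import *
c=snap('top');W=cloud(c)*1000;hsv=cv2.cvtColor(c['color'],cv2.COLOR_RGB2HSV)
m=(W[...,2]>35)&(W[...,2]<55)&(hsv[...,0]>35)&(hsv[...,0]<65)&(hsv[...,1]>100)
s=W[m];s=s[(s[:,1]<0)&(s[:,1]>-300)];print(len(s),np.percentile(s,[3,97],0).round())
E
python3 -m handwheel '[[[-0.05,0.3,0,0],[-0.1,0.6,0,0],[-0.15,0.83,0,0],[-0.15,0.83,0,0],[-0.15,0.83,0,0]]]' 0
python3 mv.py 552 -126 46 175
```

```text
51 [[ 648. -148.   37.]
 [ 711.  -94.   47.]]
time_s: 57.58
eef_pos: [0.5621, -0.1308, 0.19]
eef_rot: [-0.001, 0.043, 0.999, 0.0]
wrist_force: [0.4, -0.5, 0.2]
opening: -0.001
grasp_force: 0.0
now [ 0.5621 -0.1308  0.19  ] 175.09 tilt 0.11 t 57.6
[0.052 0.02  0.72  0.001] rows>=2.3
```

```bash
python3 -m handwheel '[[[0.03,0.03,0.2,0],[0.04,0.03,0.45,0],[0.04,0.03,0.7,0],[0.04,0.03,0.72,0],[0.04,0.03,0.72,0]]]'
python3 mv.py 527.9 -145.8 46 175 512.6 -162 46 175 500.8 -180.9 46 175
```

```text
time_s: 58.2
eef_pos: [0.5556, -0.1253, 0.048]
eef_rot: [0.0, 0.044, 0.999, -0.0]
wrist_force: [0.9, 1.1, 0.9]
opening: -0.003
grasp_force: 0.0
now [ 0.5556 -0.1253  0.048 ] 174.98 tilt 0.04 t 58.2
[ 0.129 -0.114  0.01  -0.   ] rows>=0.6
[ 0.069 -0.087 -0.     0.   ] rows>=0.4
[ 0.051 -0.099 -0.     0.   ] rows>=0.4
```

```bash
python3 -m handwheel '[[[0.07,-0.06,0,0],[0.129,-0.114,0.005,0],[0.165,-0.16,0.005,0],[0.198,-0.2,0.005,0],[0.225,-0.25,0.005,0],[0.249,-0.3,0.005,0],[0.249,-0.3,0.005,0]]]'
python3 mv.py 494 -198.6 46 175 492.2 -206 46 175
```

```text
time_s: 59.08
eef_pos: [0.5, -0.1803, 0.046]
eef_rot: [-0.0, 0.044, 0.999, -0.0]
wrist_force: [0.6, 0.1, 0.3]
opening: -0.003
grasp_force: 0.0
now [ 0.5    -0.1803  0.046 ] 174.99 tilt 0.01 t 59.1
[ 0.022 -0.094  0.    -0.   ] rows>=0.3
[ 0.006 -0.038 -0.     0.   ] rows>=0.1
```

```bash
python3 -m handwheel '[[[0.01,-0.04,0,0],[0.02,-0.08,0,0],[0.025,-0.11,0,0],[0.025,-0.11,0,0]]]'
python3 -m handwheel '[[[0,-0.01,0,0],[0,-0.02,0,0],[0,-0.03,0,0],[0,-0.03,0,0]]]'
```

```text
time_s: 59.58
eef_pos: [0.4937, -0.201, 0.0461]
eef_rot: [0.0, 0.043, 0.999, 0.0]
wrist_force: [2.5, 2.3, -0.2]
opening: -0.002
grasp_force: 1.2
time_s: 60.08
eef_pos: [0.493, -0.2058, 0.0461]
eef_rot: [-0.0, 0.043, 0.999, 0.001]
wrist_force: [2.5, 7.6, 2.7]
opening: -0.002
grasp_force: 4.0
```

```bash
python3 -m handwheel '[[[0,-0.015,0,0],[0,-0.03,0,0],[0,-0.03,0,0]]]'
python3 -m handwheel '[[[0,-0.015,0,0],[0,-0.03,0,0],[0,-0.03,0,0]]]'
```

```text
time_s: 60.45
eef_pos: [0.4929, -0.2061, 0.046]
eef_rot: [-0.0, 0.043, 0.999, 0.006]
wrist_force: [7.7, 31.0, 12.7]
opening: -0.001
grasp_force: 16.2
time_s: 60.82
eef_pos: [0.4927, -0.2065, 0.0459]
eef_rot: [-0.001, 0.043, 0.999, 0.01]
wrist_force: [11.8, 54.5, 22.6]
opening: 0.001
grasp_force: 28.0
```

The door is hard against its stop. I'll back off and check everything from depth readings.

```bash
python3 -m handwheel '[[[0,0.1,0,0],[0,0.3,0,0],[0,0.4,-0.2,0],[0,0.4,-0.5,0],[-0.2,0.4,-0.8,0],[-0.4,0.2,-0.8,0],[-0.5,-0.1,-0.8,0],[-0.5,-0.1,-0.8,0],[-0.5,-0.1,-0.8,0]]]'
cat > fin.py <<'E'
from h import *
for n in ('wrist','top'):
    c=snap(n,n+'_fin');W=cloud(c)*1000;hsv=cv2.cvtColor(c['color'],cv2.COLOR_RGB2HSV)
    th=np.radians(-4.9);u=(W[...,:2]-[517.3,-293.2])@np.c_[[np.sin(th),-np.cos(th)],[np.cos(th),np.sin(th)]]
    m=(hsv[...,0]>100)&(hsv[...,0]<125)&(hsv[...,1]>110)&(W[...,2]>64)&(W[...,2]<80)&(np.abs(u).max(-1)<200)
    print(n,m.sum(),'door line slope',np.polyfit(u[m][:,1],u[m][:,0],1) if m.sum()>30 else '')
    if m.sum()>30: print(np.percentile(u[m],[2,98],0).round(1).tolist())
    q=(np.abs(u[...,0])<29)&(np.abs(u[...,1])<58)&(W[...,2]>50)
    s=W[q];print('stack z',np.percentile(s[:,2],[10,50,95]).round(1))
    g=(W[...,2]>98)&(W[...,2]<112)&(hsv[...,0]>40)&(hsv[...,0]<75)&(hsv[...,1]>120);k,l,st,ce=cv2.connectedComponentsWithStats(g.astype(np.uint8))
    for i in range(1,k):
        if st[i,4]>60: print('stick',np.median(W[l==i],0).round(1))
E
python3 fin.py
```

```text
time_s: 61.95
eef_pos: [0.5891, -0.2478, 0.2054]
eef_rot: [-0.001, 0.044, 0.999, 0.0]
wrist_force: [-0.0, -0.3, 1.0]
opening: 0.002
grasp_force: 0.0
wrist 1558 door line slope [-3.47584736e-04 -6.77048614e+01]
[[-71.2, -62.3], [-64.3, 70.2]]
stack z [ 61.6  77.3 282.1]
top 25 door line slope 
stack z [550.7 562.2 572.1]
```

```bash
python3 -m handwheel '[[[0.2,0.3,-0.1,0],[0.4,0.6,-0.2,0],[0.6,0.9,-0.25,0],[0.8,1,-0.25,0],[1,1,-0.25,0],[1,1,-0.25,0]]]'
python3 -m handwheel '[[[0.2,0.3,0,0],[0.3,0.6,0,0],[0.3,0.9,0,0],[0.3,1,0,0],[0.3,1,0,0],[0.3,1,0,0]]]'
cat >> fin.py <<'E'
    s=W[q&(W[...,2]<90)];f=s[s[:,2]<67];print('face z',np.median(f[:,2]),'slope',np.linalg.lstsq(np.c_[f[:,:2],np.ones(len(f))],f[:,2],rcond=None)[0][:2].round(3))
    b=((hsv[...,2]<85)|(hsv[...,1]<60))&(np.abs(u[...,0])<45)&(np.abs(u[...,1])<75)&(W[...,2]>57)&(W[...,2]<67);dial=W[q&(W[...,2]>72)&(W[...,2]<90)];print('dial',len(dial),np.median(dial,0).round(1), 'nest',np.median(u[q&(W[...,2]>72)&(W[...,2]<90)],0).round(1))
E
python3 fin.py; python3 mv.py
```

```text
time_s: 62.8
eef_pos: [0.4047, -0.0285, 0.2559]
eef_rot: [0.0, 0.042, 0.999, -0.0]
wrist_force: [-0.2, 0.5, -0.1]
opening: 0.005
grasp_force: 0.0
time_s: 63.55
eef_pos: [0.3653, 0.1732, 0.256]
eef_rot: [0.0, 0.043, 0.999, -0.0]
wrist_force: [0.6, -0.2, 1.1]
opening: -0.001
grasp_force: 0.0
wrist 0 door line slope 
now [0.3654 0.1728 0.256 ] 175.02 tilt 0.02 t 63.6Traceback (most recent call last):
  File "fin.py", line 9, in <module>
    s=W[q];print('stack z',np.percentile(s[:,2],[10,50,95]).round(1))
                           ~~~~~~~~~~~~~^^^^^^^^^^^^^^^^^^^
    return _quantile_unchecked(
        a, q, axis, out, overwrite_input, method, keepdims, weights)
    return _ureduce(a,
                    func=_quantile_ureduce_func,
    ...<5 lines>...
                    overwrite_input=overwrite_input,
                    method=method)
    r = func(a, **kwargs)
    result = _quantile(arr,
                       quantiles=q,
    ...<2 lines>...
                       out=out,
                       weights=wgt)
    slices_having_nans = np.isnan(arr[-1, ...])
                                  ~~~^^^^^^^^^
IndexError: index -1 is out of bounds for axis 0 with size 0
```

```bash
sed -i "s/('wrist','top')/('top',)/" fin.py; python3 fin.py
```

```text
top 150 door line slope [ 5.80275093e-03 -7.11200885e+01]
[[-74.4, -60.7], [-67.1, 67.8]]
stack z [58.5 62.6 79.2]
face z 61.571796816132895 slope [-0.002 -0.   ]
dial 174 [ 498.6 -288.3   77.4] nest [ -3.6 -19.4]
```

```bash
python3 -c "
from bench import ctrl
print(ctrl.hand_in())"
```

```text
the job is handed in; nothing more can be done
None
```

The job is handed in, verdict not shown: shell, spacer and panel measured stacked level, the door reads shut, and all three sticks measured home (one fell and was re-stood, and not re-measured at the end), but I viewed 18 pictures against the limit of 14.

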